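Slide the tall battery box home in its charging dock

TASK

Push the tall blue battery box across the table, low at the black bar near its base, so that it slides and does not tip over or leave the table, until it is fully home against the back stop of the grey charging dock. Then press the green charge button on the dock's left arm fully down, let it come up again, and move clear. Do not pick anything up, do not press the button before the box is home, and leave the needle oiler, the turned bush and the vee block where they are.

Things in the scene. Friction and masses are not known exactly. Their poses are not given: they have to be found in the camera images.
- battery_box: loose tall blue box, 64 (x) x 120 (y) x 160 mm, 200 with handle, 0.7 to 0.95 kg. Origin: centre of underside, z up; +x side (brass strips) goes into the dock. On the -x side a black push bar, 110 mm wide, 8 to 30 mm above the table, outer face 72 mm from the origin, 28 mm gap behind it. Pushed there it slides (4 to 7 N); pushed above 45 mm it may tip. Two fingers apart on the bar steer it.
- dock: grey dock fixed to the table, no floor. Origin: on the table where the box origin stands when home; x into the dock (as box x), y left. Back stop 50 mm high, face at x=32 mm. Side guides 30 mm high, inner faces y=+-66, x -1 to 35 mm, flared outward in front to x=-23, y=+-75. Left: flat arm 22 mm high (x -84 to 66, y 114 to 170 mm) with the button at x=-45, y=142 mm.
- charge_button (a joint): travel of the green charge button in m: 0 up, 0.006 fully pressed (downward, about 4 N, springs back)
- charge_button_top (a point): centre of the top of the green button cap, 36 mm across, in a black housing on the dock's left arm; press it straight down
- needle_oiler: bystander: small milky bottle with a red needle cap, 27 mm across, 102 mm high, stands to the right of the dock; origin at the centre of its underside
- turned_part_1: bystander: turned aluminium bush, 48 mm across, 28 mm high, left of the box's path; origin at the centre of its underside
- vee_block_1: bystander: ground steel vee block, 34 x 45 x 36 mm, right of the box's path; origin at the centre of its underside
Things that resemble listed ones, but are neither listed nor needed, are in the scene too. Of the things that look like the battery_box, the smaller one is meant.

How it is judged:
On the way, in this order (a step that is already met when the one before it is completed fails the run):
1. the battery box stands upright, fully home in the dock (x of battery_box in the frame of dock above -0.006 m and horizontal distance between battery_box and dock below 0.012 m and angle between the x axis of battery_box and the x axis of dock, either way round below 0.1 rad and angle between battery_box's own z axis and vertical below 0.05 rad), for 0.2 s.
2. the charge button is pressed fully down while the box is home (value of joint charge_button above 0.0045 m and x of battery_box in the frame of dock above -0.007 m), for 0.05 s.
At the end, for the whole second after the job is handed in: Box upright and at rest on the table, within 7 mm of the back stop, 13 mm of the home point, square within 0.1 rad; button pressed at least 4.5 mm after that and up again; oiler, bush and vee block within 20 mm of their starts, oiler upright (x of battery_box in the frame of dock above -0.007 m and horizontal distance between battery_box and dock below 0.013 m and angle between the x axis of battery_box and the x axis of dock, either way round below 0.1 rad and angle between battery_box's own z axis and vertical below 0.05 rad and height (world z) of battery_box below 0.005 m and linear speed of battery_box below 0.01 m/s and value of joint charge_button below 0.002 m and distance of each of needle_oiler, turned_part_1, vee_block_1 from where it was at the start of the episode below 0.02 m and angle between needle_oiler's own z axis and vertical below 0.2 rad); the robot touches nothing.
It fails at once if the battery box tips by more than 0.15 rad (angle between battery_box's own z axis and vertical above 0.15 rad).
It fails at once if the battery box is lifted off the table (height (world z) of battery_box above 0.015 m).
It fails at once if the button is pressed before the box is home (value of joint charge_button above 0.003 m and x of battery_box in the frame of dock below -0.015 m).
It fails at once if a bystander is moved, lifted or knocked over (distance of any of needle_oiler, turned_part_1, vee_block_1 from where it was at the start of the episode above 0.02 m or angle between needle_oiler's own z axis and vertical above 0.5 rad).
It also fails if it takes over 53 s, if anything falls off the work surface, if the arm or the gripper's body presses on something with over 40 N, if the wrist force passes 120 N, or if a joint passes its speed limit or range.

ROBOT

A 7-joint arm with a two-finger parallel gripper is mounted at the origin on a cart in front of the work surface, level with it; the furniture and walls round the work are solid. World frame = base frame: x ahead of the robot, y to its left, z up, the work surface at z = 0. Lengths are in m, angles in rad, forces in N, time in s.
With the tool pointing down it reaches from about 0.4 to 0.85 m from the base axis. Payload 4.5 kg.
Tool frame: the origin (TCP) lies midway between the tips of the shut fingers; the grasp point (between the pads) lies 19 mm behind it; z points along the fingers, y is the direction in which the jaws open and shut (so a half turn about z gives the same grasp; the last joint's range is limited). The gripper opens to 85 mm and grips with 20 to 120 N. Pads are 22 mm wide; open, the fingers measure 114 mm over their backs; the gripper's body (76 mm by 85 mm) begins 54 mm behind the grasp point. The pads swing forward as they close: fully open they stand 13 mm farther back than shut.
Start: joints at [-1.219, 0.689, -0.195, 1.565, 0.157, 0.902, -0.215], TCP at [0.195, 0.594, 0.197] pointing down, gripper open.
Joint ranges: [-3.01, 3.01], [-0.46, 2.08], [-1.47, 1.51], [0.13, 2.56], [-1, 4.14], [0.04, 2.09], [-2.66, 2.66]. Speed limits (rad/s): [2.57, 2.57, 3.14, 3.14, 3.14, 3.14, 3.14].

INTERFACE

Orientations are given as a 3x3 rotation matrix whose columns are the frame's x, y, z axes.
In Python, from bench import telemetry, cams, order gives the robot as it stands.
- The arm moves only by the tool drive_tool, never from a script. Its arguments are lists of equal length, an entry for each row: "dp": the shift along the tool's x, y, z in units of 50 mm (1.0 is 50 mm), a list of three; "roll": the turn about the tool's z in units of 6 degrees (1.0 is 6 degrees). A call has exactly 10 rows; each row shifts and turns the commanded pose from where the row before left it, along the tool's axes as they then stand; what a row does not reach is not made up. A row lasts 1/10 s, in which the tool goes at most 50 mm and 8.59 degrees, less where a joint would pass 70% of its speed; a pose out of reach is approached as far as the arm can. A call is refused whole if a number of a shift passes 1 or a number of a turn 1, either way. A call with a gripper value outside its range is refused whole. "claw" is the finger opening in mm, from 0 to 85.4, set as the call begins (left out, the last holds). The fingers move at their own pace and stop on an object; "grip_force" is the grip in N (left out, the last holds). Time passes only in rows, so rows that do not move let the fingers close, or fill a call up. It gives the time, the measured TCP pose, the force and the opening at its end, in the units of the state.
- telemetry.get_state(): the state, without advancing time (a new reading comes with each control period).
- cams.grab_frame(name): name is "side" or "top"; returns the picture (400x640x3 uint8, red, green, blue); there is no depth.
- cams.camera_model(name): a dict with "fovy" (degrees; the focal length in pixels is half the picture's height over the tangent of half this angle, whatever the lens; pixels are square), "cx", "cy" (the principal point, pixels), "R" (3x3) and "t" (3): a world point X has camera coordinates R X + t. Camera axes: x right, y down, z forward; pixel columns grow to the right and rows downward; lengths in m; the calibration is good to about 2 mm. A picture is of the moment at which its call begins. camera_model takes no time and is no camera call.
- order.hand_in(): hands the job in, once; it reports no verdict.
The state is a dict: "time_s": time; "joint_pos": joint angles; "joint_vel": joint speeds; "joint_efforts": joint torques, N m; "position": TCP position; "ee_rot": TCP orientation; "ft_force": force on the tool from outside, world axes, zero at the start; "moment": the same for the moment, N m; "grip_width": finger opening in m.
Only numpy, scipy, OpenCV 4.12 (cv2) and the standard library are available. Lean on these libraries where they do the work, as an engineer would, in place of code of your own. Each camera call takes 0.05 s, during which the arm holds its last target.

## Working session

There is one attempt and no reset: what is moved stays moved. The work goes in short steps, Python scripts to look and compute and a tool call to move; the robot and the scene stay as the last step left them, time stands still between calls to the robot, and variables do not carry over. Pictures are saved under pics/ and viewed, and the job is handed in when it is done.

Besides the shell and the picture viewer there is one more tool, called after "Request:" in YAML: its name, and indented under it one key for each argument. drive_tool: Moves the arm, as the interface text tells. Its arguments: {"type":"object","properties":{"dp":{"type":"array","items":{"type":"array","items":{"type":"number"}}},"roll":{"type":"array","items":{"type":"number"}},"claw":{"type":"number"},"grip_force":{"type":"number"}},"required":["dp","roll"]}

```bash
mkdir -p pics; ls; python3 - <<'E'
from bench import telemetry, cams
import cv2, numpy as np
s=telemetry.get_state()
for k,v in s.items(): print(k,np.round(v,3).tolist())
for n in("side","top"):
    im=cams.grab_frame(n); cv2.imwrite(f"pics/{n}0.png",im[:,:,::-1]); m=cams.camera_model(n)
    print(n,m)
E
```

```text
pics
time_s 0.0
joint_pos [-1.219, 0.69, -0.195, 1.566, 0.157, 0.902, -0.215]
joint_vel [-0.002, 0.0, 0.001, 0.0, 0.0, -0.001, -0.002]
joint_efforts [-0.001, -53.961, -1.266, -15.853, 0.009, 0.009, 0.0]
position [0.195, 0.593, 0.196]
ee_rot [[-0.95, 0.312, -0.0], [0.312, 0.95, -0.002], [-0.0, -0.002, -1.0]]
ft_force [-0.611, 0.188, -1.098]
moment [0.003, 0.031, 0.016]
grip_width 0.085
side {'fovy': 52.079226078203206, 'cx': 314.59917208933183, 'cy': 209.71006457701242, 'R': array([[ 0.31604541, -0.94870139,  0.00899852],
       [-0.53485819, -0.18599762, -0.82421575],
       [ 0.78360833,  0.25567667, -0.5662044 ]]), 't': array([-0.52357515,  0.23692931,  0.86404602])}
top {'fovy': 54.555231738092644, 'cx': 327.1167721550991, 'cy': 202.63508275450477, 'R': array([[ 0.31488197, -0.94908826,  0.00898952],
       [-0.8067011 , -0.27260803, -0.52432642],
       [ 0.50008267,  0.15784908, -0.8514699 ]]), 't': array([-0.49207041,  0.32198587,  0.73528833])}
```

View pics/side0.png

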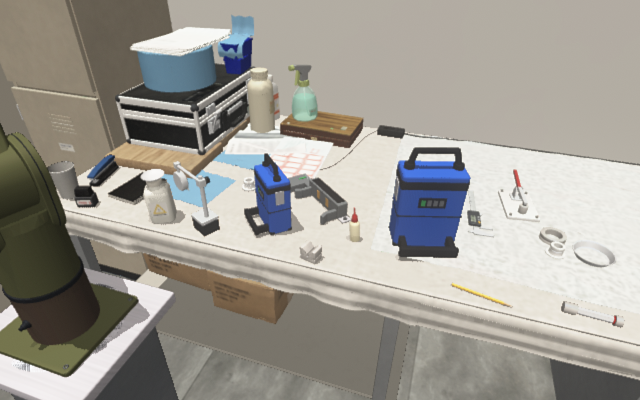

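View pics/top0.png

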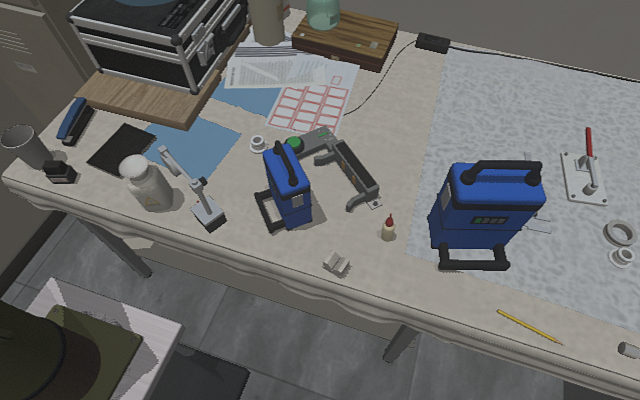

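```bash
cat > h.py <<'E'
import numpy as np
from bench import cams
def K(m):
    f=200/np.tan(np.radians(m['fovy'])/2); return f,m['cx'],m['cy']
def ray(n,u,v):
    m=cams.camera_model(n);f,cx,cy=K(m);R=m['R'];c=-R.T@m['t'];d=R.T@np.array([(u-cx)/f,(v-cy)/f,1]);return c,d
def onz(n,u,v,z):
    c,d=ray(n,u,v);return c+d*(z-c[2])/d[2]
def tri(u1,v1,u2,v2):
    c1,d1=ray('side',u1,v1);c2,d2=ray('top',u2,v2)
    A=np.array([d1,-d2]).T;s=np.linalg.lstsq(A,c2-c1,rcond=None)[0]
    a=c1+s[0]*d1;b=c2+s[1]*d2;return (a+b)/2,np.linalg.norm(a-b)
def proj(n,X):
    m=cams.camera_model(n);f,cx,cy=K(m);p=m['R']@np.asarray(X)+m['t'];return np.array([cx+f*p[0]/p[2],cy+f*p[1]/p[2]])
E
python3 - <<'E'
import cv2
a=cv2.imread('pics/top0.png')[110:290,225:425]; cv2.imwrite('pics/topc.png',cv2.resize(a,None,fx=4,fy=3.33*1.2/1.2*1.2 if 0 else 4,interpolation=cv2.INTER_CUBIC)[:600*2][:720])
a=cv2.imread('pics/top0.png')[120:250,240:400]; cv2.imwrite('pics/topc.png',cv2.resize(a,(800*160//200*200//160,650*800//800)) if 0 else cv2.resize(a,None,fx=4.6,fy=4.6,interpolation=cv2.INTER_CUBIC))
a=cv2.imread('pics/side0.png')[145:275,230:390]; cv2.imwrite('pics/sidec.png',cv2.resize(a,None,fx=4.6,fy=4.6,interpolation=cv2.INTER_CUBIC))
E
```

```text
(no output)
```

View pics/topc.png

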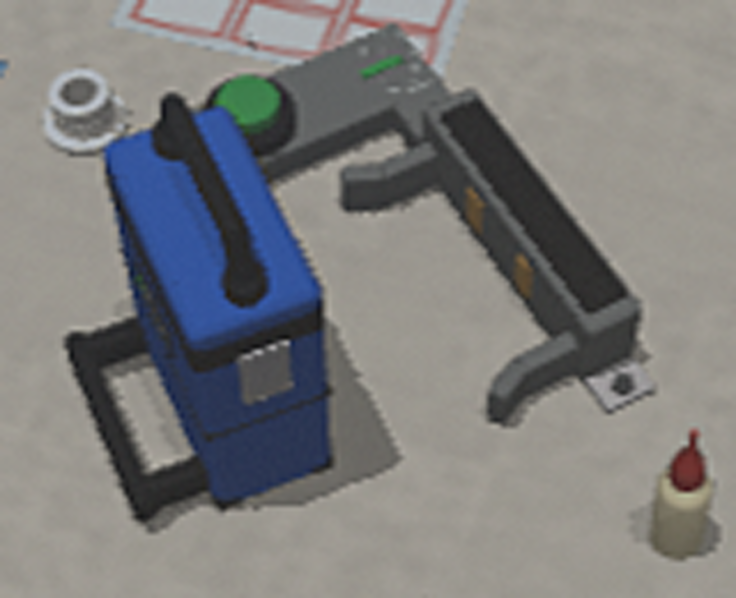

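View pics/sidec.png

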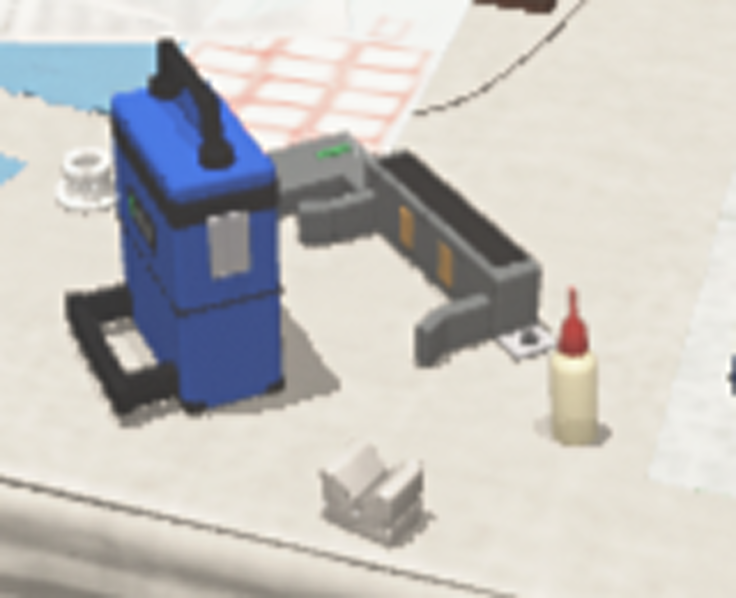

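```bash
python3 - <<'E'
from h import *
np.set_printoptions(precision=4,suppress=True)
T=lambda x,y:(240+x/4.6-.4,120+y/4.6-.4)
S=lambda x,y:(230+x/4.6-.4,145+y/4.6-.4)
print('bar top outer edge', onz('top',*T(68,338),.03),onz('top',*T(138,500),.03))
print('bar side view', onz('side',*S(68,297),.03),onz('side',*S(118,395),.03))
print('box base front-left/right(top)', onz('top',*T(222,507),0),onz('top',*T(330,465),0))
print('box base (side)', onz('side',*S(188,408),0),onz('side',*S(280,385),0))
print('boxtop z160', [onz('top',*T(*p),.16)[:2] for p in [(107,150),(225,110),(322,292),(188,348)]])
print('boxtop side', [onz('side',*S(*p),.16)[:2] for p in [(112,95),(277,170),(172,200)]])
print('dock stop front edge', onz('top',*T(430,118),.05),onz('top',*T(583,325),.05))
print('dock stop top side', onz('side',*S(368,155),.05),onz('side',*S(497,270),.05))
print('guide tips z30', onz('top',*T(343,175),.03),onz('top',*T(492,395),.03),onz('side',*S(300,207),.03),onz('side',*S(420,330),.03))
print('dock back corners', onz('top',*T(476,92),.05),onz('top',*T(637,300),.05),onz('side',*S(404,151),.05),onz('side',*S(541,265),.05))
print('arm far corner z22',onz('top',*T(395,28),.022),onz('top',*T(440,75),.022))
for z in(.03,.035,.04): print('btn',onz('top',*T(248,102),z))
print('oiler',onz('top',*T(680,545),0),'bush',onz('top',*T(85,140),0),'vee',onz('side',*S(375,520),0.0), onz('top',336,268,.0))
print(proj('side',[.195,.594,.197]))
E
```

```text
bar top outer edge [ 0.469  -0.1817  0.03  ] [ 0.3937 -0.2521  0.03  ]
bar side view [ 0.4645 -0.1865  0.03  ] [ 0.384  -0.2583  0.03  ]
box base front-left/right(top) [ 0.4171 -0.2842  0.    ] [ 0.4572 -0.3277  0.    ]
box base (side) [ 0.421  -0.2842  0.    ] [ 0.4601 -0.3277  0.    ]
boxtop z160 [array([ 0.4973, -0.2098]), array([ 0.5367, -0.2521]), array([ 0.4548, -0.3292]), array([ 0.4094, -0.285 ])]
boxtop side [array([ 0.4951, -0.2125]), array([ 0.4465, -0.3354]), array([ 0.3984, -0.2938])]
dock stop front edge [ 0.6515 -0.3175  0.05  ] [ 0.5482 -0.4319  0.05  ]
dock stop top side [ 0.6581 -0.3158  0.05  ] [ 0.5515 -0.4363  0.05  ]
guide tips z30 [ 0.6142 -0.2802  0.03  ] [ 0.5059 -0.3979  0.03  ] [ 0.6107 -0.2843  0.03  ] [ 0.5023 -0.4027  0.03  ]
dock back corners [ 0.6772 -0.3357  0.05  ] [ 0.5717 -0.4539  0.05  ] [ 0.6712 -0.3371  0.05  ] [ 0.5658 -0.4604  0.05  ]
arm far corner z22 [ 0.7321 -0.2707  0.022 ] [ 0.7062 -0.3065  0.022 ]
btn [ 0.6459 -0.2127  0.03  ]
btn [ 0.642  -0.2145  0.035 ]
btn [ 0.6381 -0.2164  0.04  ]
oiler [ 0.4701 -0.5083  0.    ] bush [ 0.6127 -0.1235  0.    ] vee [ 0.3621 -0.422   0.    ] [ 0.3629 -0.4186  0.    ]
[-81.7807 155.4161]
```

```bash
python3 - <<'E'
import cv2
a=cv2.imread('pics/top0.png')[120:240,110:250]; b=cv2.imread('pics/side0.png')[130:250,110:250]
cv2.imwrite('pics/lamp.png',cv2.resize(cv2.hconcat([a,b]),None,fx=2.8,fy=2.8))
from h import *
for p in [(40,205),(300,275),(330,345),(250,310)]: print(onz('side',*p,0))
E
```

```text
[0.3227042  0.42162072 0.        ]
[ 0.29351953 -0.41698341  0.        ]
[ 0.12383218 -0.54323947  0.        ]
[ 0.15489448 -0.35130614  0.        ]
```

View pics/lamp.png

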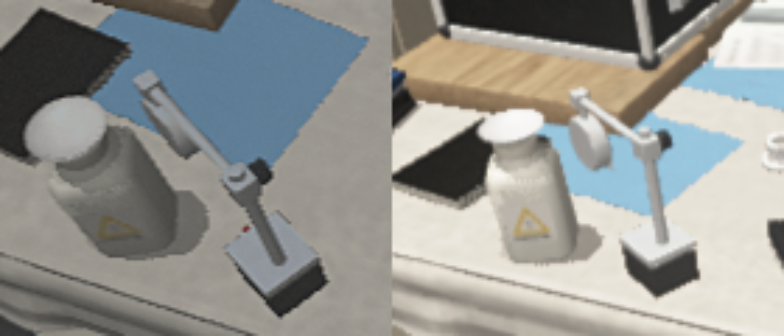

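```bash
python3 - <<'E'
from h import *
print(tri(201,180,195.7,183.6),tri(176,165,162.5,149)); print(tri(110+120/2.8,130+118/2.8,110+65/2.8,120+115/2.8))
R=np.array([[-.95,.312,0],[.312,.95,0],[0,0,-1]])
print((R.T@(np.array([.42,.2,.32])-[.195,.593,.196]))/.05)
E
```

```text
(array([ 0.38268877, -0.11540832,  0.15758849]), np.float64(0.0032583868948363546)) (array([0.44457097, 0.00130829, 0.14849372]), np.float64(0.0015920018595207725))
(array([0.40042918, 0.04701891, 0.14123128]), np.float64(0.0035054268126989262))
[-6.72732 -6.063   -2.48   ]
```

Request:
drive_tool:
  dp:
    - [-0.3, -0.2, -0.8]
    - [-0.6, -0.5, -0.6]
    - [-0.7, -0.6, -0.4]
    - [-0.7, -0.6, -0.4]
    - [-0.7, -0.6, -0.3]
    - [-0.7, -0.6, 0]
    - [-0.7, -0.7, 0]
    - [-0.7, -0.7, 0]
    - [-0.7, -0.7, 0]
    - [-0.7, -0.7, 0]
  roll: [0, 0, 0, 0, 0, 0, 0, 0, 0, 0]
  claw: 70

```text
time_s: 1.1
position: [0.4119, 0.2103, 0.3217]
ee_rot: [[-0.95, 0.312, -0.0], [0.312, 0.95, -0.0], [0.0, -0.0, -1.0]]
ft_force: [1.5, 0.4, 0.4]
grip_width: 0.0697
```

Request:
drive_tool:
  dp:
    - [0, 0, 0]
    - [0, 0, 0]
    - [0, 0, 0]
    - [0, 0, 0]
    - [-0.5, -0.6, 0]
    - [-0.5, -0.6, 0]
    - [-0.5, -0.6, 0]
    - [-0.5, -0.6, 0]
    - [-0.5, -0.6, 0]
    - [-0.5, -0.6, 0]
  roll: [1, 1, 1, 0.93, 0, 0, 0, 0, 0, 0]

```text
time_s: 2.1
position: [0.4029, -0.0233, 0.3217]
ee_rot: [[-0.746, 0.666, -0.0], [0.666, 0.746, 0.0], [0.0, -0.0, -1.0]]
ft_force: [0.7, -0.8, -0.1]
grip_width: 0.0699
```

Request:
drive_tool:
  dp:
    - [-0.5, -0.6, 0]
    - [-0.5, -0.6, 0]
    - [-0.5, -0.6, 0]
    - [-0.5, -0.5, 0]
    - [-0.3, -0.3, 0]
    - [0, 0, 0]
    - [0, 0, 0]
    - [0, 0, 0]
    - [0, 0, 0]
    - [0, 0, 0]
  roll: [0, 0, 0, 0, 0, 0, 0, 0, 0, 0]

```text
time_s: 3.1
position: [0.4027, -0.1945, 0.3218]
ee_rot: [[-0.747, 0.665, -0.0], [0.665, 0.747, 0.0], [0.0, 0.0, -1.0]]
ft_force: [0.7, 0.1, 0.2]
grip_width: 0.0703
```

```bash
python3 - <<'E'
from bench import telemetry, cams
import cv2, numpy as np
s=telemetry.get_state()
for k in('time_s','position','joint_pos','ft_force'): print(k,np.round(s[k],4).tolist())
im=np.hstack([cams.grab_frame(n)[80:330,140:440] for n in("side","top")]); cv2.imwrite(f"pics/a1.png",cv2.resize(im[:,:,::-1],None,fx=1.33,fy=1.33))
E
```

```text
time_s 3.1
position [0.4027, -0.1945, 0.3218]
joint_pos [0.2668, 0.2923, 0.1091, 1.8909, -0.0388, 0.9605, 1.2368]
ft_force [0.6664, 0.0898, 0.1754]
```

View pics/a1.png

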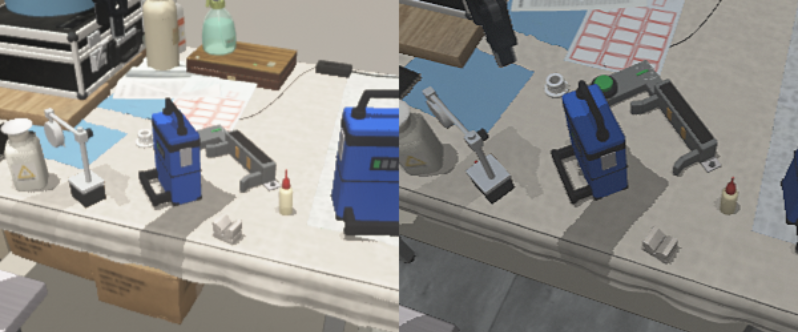

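```bash
python3 - <<'E'
from h import *
from bench import cams
import cv2
print(proj('side',[.4027,-.1945,.3218]),proj('top',[.4027,-.1945,.3218]))
for n in('side','top'):
    cv2.imwrite(f'pics/{n}2.png',cams.grab_frame(n)[:,:,::-1])
E
```

```text
[224.37204736 120.0752853 ] [218.00760669 129.85839858]
```

View pics/top2.png

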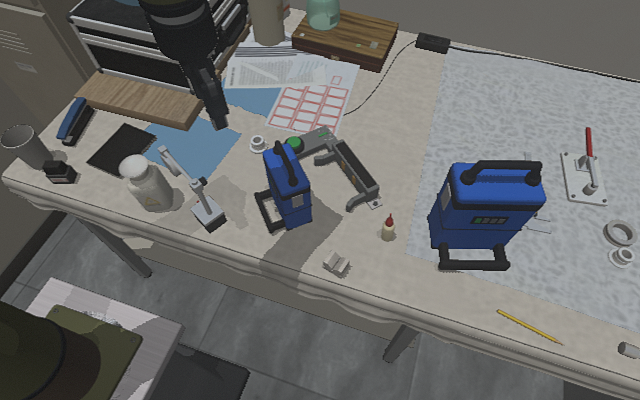

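View pics/side2.png

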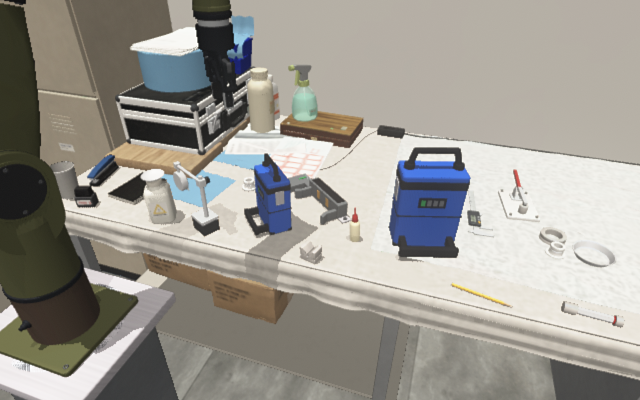

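Request:
drive_tool:
  dp:
    - [-0.1, -0.06, 0.3]
    - [0, 0, 0.5]
    - [0, 0, 0.5]
    - [0, 0, 0.5]
    - [0, 0, 0.5]
    - [0, 0, 0.5]
    - [0, 0, 0.5]
    - [0, 0, 0.5]
    - [0, 0, 0.5]
    - [0, 0, 0.14]
  roll: [0, 0, 0, 0, 0, 0, 0, 0, 0, 0]

```text
time_s: 4.3
position: [0.4034, -0.2004, 0.0979]
ee_rot: [[-0.746, 0.666, -0.003], [0.666, 0.746, 0.002], [0.003, -0.001, -1.0]]
ft_force: [-0.0, 1.2, -1.1]
grip_width: 0.0701
```

```bash
python3 - <<'E'
from bench import telemetry, cams
import cv2, numpy as np
s=telemetry.get_state()
for k in('time_s','position','ft_force'): print(k,np.round(s[k],4).tolist())
im=np.hstack([cams.grab_frame(n)[100:280,180:360] for n in("side","top")]); cv2.imwrite(f"pics/a2.png",cv2.resize(im[:,:,::-1],None,fx=2.2,fy=2.2))
E
```

```text
time_s 4.3
position [0.4034, -0.2004, 0.0979]
ft_force [-0.0453, 1.2461, -1.0507]
```

View pics/a2.png

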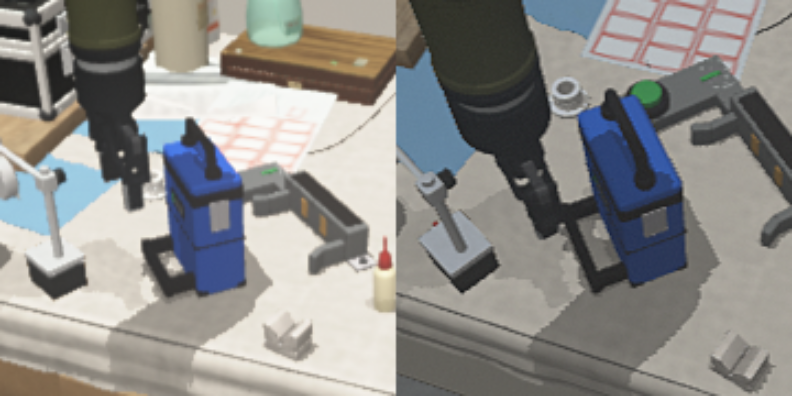

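Request:
drive_tool:
  dp:
    - [0, 0, 0.3]
    - [0, 0, 0.3]
    - [0, 0, 0.3]
    - [0, 0, 0.3]
    - [0, 0, 0.3]
    - [0, 0, 0.2]
    - [0, 0, 0.12]
    - [0, 0, 0]
    - [0, 0, 0]
    - [0, 0, 0]
  roll: [0, 0, 0, 0, 0, 0, 0, 0, 0, 0]

```text
time_s: 5.4
position: [0.4047, -0.2011, 0.0093]
ee_rot: [[-0.746, 0.666, 0.001], [0.666, 0.746, -0.0], [-0.001, 0.0, -1.0]]
ft_force: [0.4, -0.0, 0.2]
grip_width: 0.0701
```

```bash
cat > look.py <<'E'
import sys
from bench import telemetry, cams
import cv2, numpy as np
s=telemetry.get_state()
D=np.array([.577,-.355]);R=np.array([[.745,-.667],[.667,.745]])
for k in('time_s','position','ft_force'): print(k,np.round(s[k],4).tolist())
print('dock frame tcp',np.round(R@(np.array(s['position'][:2])-D),4))
for n in("side","top"):
    im=cams.grab_frame(n); cv2.imwrite(f"pics/{sys.argv[1]}_{n}.png",im[:,:,::-1])
    c=im[100:280,200:400]; 
    globals()[n]=c
cv2.imwrite(f"pics/{sys.argv[1]}.png",cv2.resize(np.hstack([side,top])[:,:,::-1],None,fx=2,fy=2))
E
python3 look.py a3
```

```text
time_s 5.4
position [0.4047, -0.2011, 0.0093]
ft_force [0.3634, -0.0411, 0.1961]
dock frame tcp [-0.231  -0.0003]
```

View pics/a3.png

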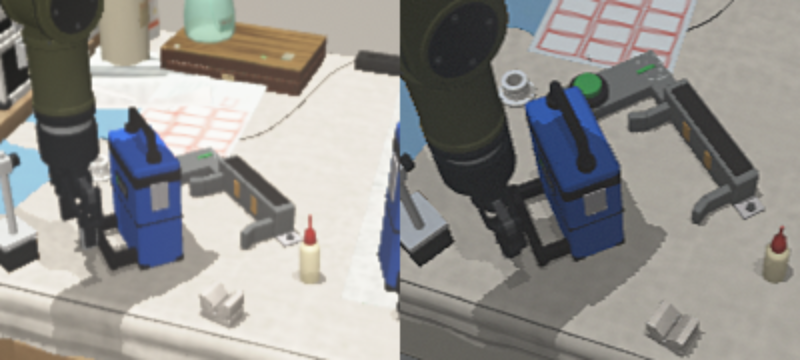

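Request:
drive_tool:
  dp:
    - [-0.04, 0, 0.04]
    - [-0.06, 0, 0.02]
    - [-0.06, 0, 0]
    - [-0.06, 0, 0]
    - [-0.06, 0, 0]
    - [-0.06, 0, 0]
    - [-0.06, 0, 0]
    - [-0.06, 0, 0]
    - [-0.06, 0, 0]
    - [-0.06, 0, 0]
  roll: [0, 0, 0, 0, 0, 0, 0, 0, 0, 0]

```text
time_s: 6.5
position: [0.4262, -0.2204, 0.0058]
ee_rot: [[-0.746, 0.666, 0.0], [0.666, 0.746, 0.0], [0.0, 0.0, -1.0]]
ft_force: [-0.1, -0.0, -0.6]
grip_width: 0.0697
```

```bash
python3 look.py a4
```

```text
time_s 6.5
position [0.4262, -0.2204, 0.0058]
ft_force [-0.1498, -0.018, -0.615]
dock frame tcp [-0.2021 -0.0004]
```

View pics/a4.png

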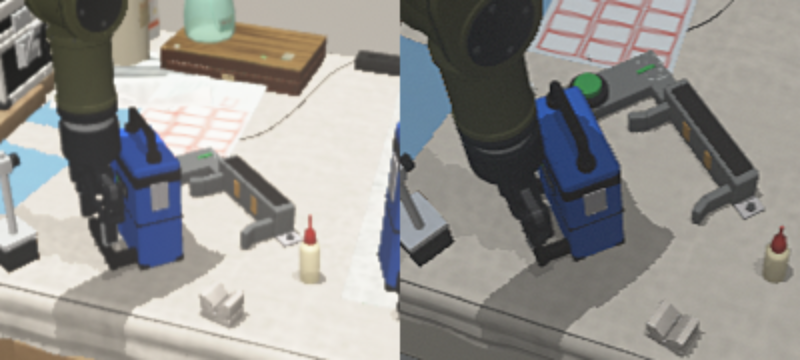

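```bash
python3 - <<'E'
import cv2
a=cv2.imread('pics/a4_side.png')[190:250,230:300];b=cv2.imread('pics/a4_top.png')[180:250,240:320]
cv2.imwrite('pics/z4.png',cv2.hconcat([cv2.resize(a,(400,343),interpolation=3),cv2.resize(b,(392,343),interpolation=3)]))
E
```

```text
(no output)
```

View pics/z4.png

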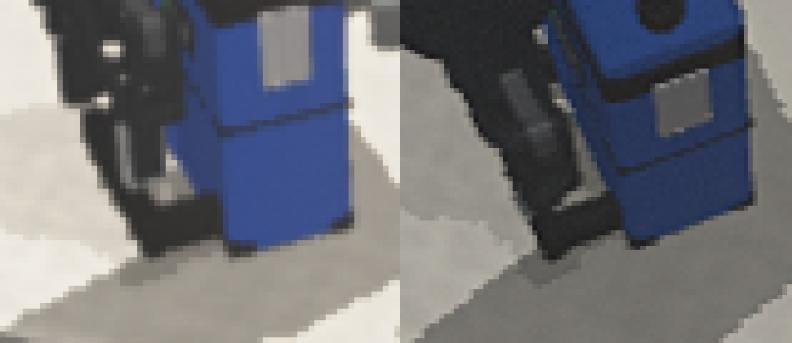

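```bash
python3 - <<'E'
from h import *
D=np.array([.577,-.355]);R=np.array([[.745,-.667],[.667,.745]])
for z in(.005,.015,.03):
  for x in(-.213,-.202,-.191):
    for y in (-.035,-.05):
      w=np.r_[R.T@np.array([x,y])+D,z]
      a=(proj('side',w)-[230,190])*[400/70,343/60];b=(proj('top',w)-[240,180])*[392/80,343/70]+[400,0]
      print(z,x,y,a.round(),b.round())
E
```

```text
0.005 -0.213 -0.035 [121. 252.] [526. 251.]
0.005 -0.213 -0.05 [133. 269.] [540. 276.]
0.005 -0.202 -0.035 [142. 245.] [548. 241.]
0.005 -0.202 -0.05 [155. 262.] [562. 266.]
0.005 -0.191 -0.035 [164. 238.] [569. 231.]
0.005 -0.191 -0.05 [176. 255.] [583. 256.]
0.015 -0.213 -0.035 [119. 235.] [524. 242.]
0.015 -0.213 -0.05 [132. 252.] [538. 267.]
0.015 -0.202 -0.035 [141. 228.] [545. 231.]
0.015 -0.202 -0.05 [153. 245.] [559. 256.]
0.015 -0.191 -0.035 [162. 221.] [567. 221.]
0.015 -0.191 -0.05 [175. 238.] [581. 246.]
0.03 -0.213 -0.035 [117. 210.] [520. 226.]
0.03 -0.213 -0.05 [129. 227.] [534. 252.]
0.03 -0.202 -0.035 [139. 203.] [541. 216.]
0.03 -0.202 -0.05 [151. 220.] [556. 241.]
0.03 -0.191 -0.035 [160. 196.] [563. 205.]
0.03 -0.191 -0.05 [173. 213.] [577. 231.]
```

```bash
python3 - <<'E'
import cv2
from h import *
a=cv2.imread('pics/a3_side.png')[180:250,220:290];b=cv2.imread('pics/a3_top.png')[180:250,230:300]
a=cv2.convertScaleAbs(a,alpha=2.5,beta=10);b=cv2.convertScaleAbs(b,alpha=2.5,beta=10)
cv2.imwrite('pics/z3.png',cv2.hconcat([cv2.resize(a,(400,400),interpolation=3),cv2.resize(b,(400,400),interpolation=3)]))
a=cv2.imread('pics/a4_side.png')[180:250,230:300];b=cv2.imread('pics/a4_top.png')[180:250,240:310]
a=cv2.convertScaleAbs(a,alpha=2.5,beta=10);b=cv2.convertScaleAbs(b,alpha=2.5,beta=10)
cv2.imwrite('pics/z4.png',cv2.hconcat([cv2.resize(a,(400,400),interpolation=3),cv2.resize(b,(400,400),interpolation=3)]))
D=np.array([.577,-.355]);R=np.array([[.745,-.667],[.667,.745]])
for z in(.01,.02,.03):
  for x in(-.242,-.22):
    for y in (-.035,-.05):
      w=np.r_[R.T@np.array([x,y])+D,z]
      a=(proj('side',w)-[220,180])*400/70;b=(proj('top',w)-[230,180])*400/70+[400,0]
      print(z,x,y,a.round(),b.round())
E
```

```text
0.01 -0.242 -0.035 [119. 319.] [536. 320.]
0.01 -0.242 -0.05 [131. 337.] [552. 349.]
0.01 -0.22 -0.035 [163. 305.] [587. 295.]
0.01 -0.22 -0.05 [176. 322.] [603. 325.]
0.02 -0.242 -0.035 [117. 302.] [533. 308.]
0.02 -0.242 -0.05 [129. 320.] [548. 338.]
0.02 -0.22 -0.035 [162. 288.] [584. 284.]
0.02 -0.22 -0.05 [174. 305.] [600. 313.]
0.03 -0.242 -0.035 [115. 285.] [529. 296.]
0.03 -0.242 -0.05 [127. 302.] [545. 327.]
0.03 -0.22 -0.035 [160. 271.] [580. 272.]
0.03 -0.22 -0.05 [172. 288.] [597. 301.]
```

View pics/z3.png

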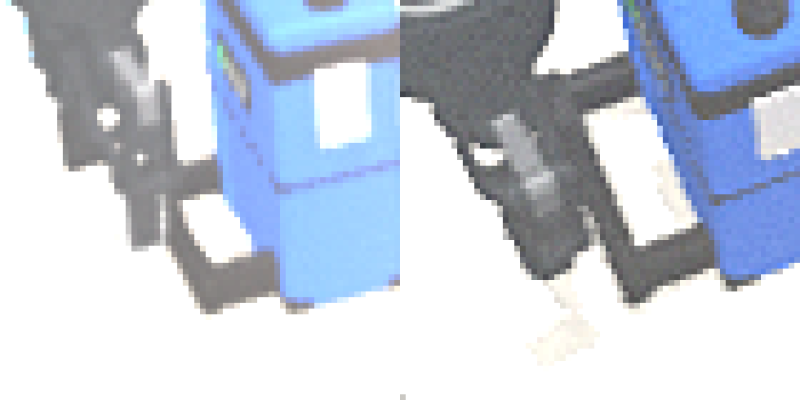

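View pics/z4.png

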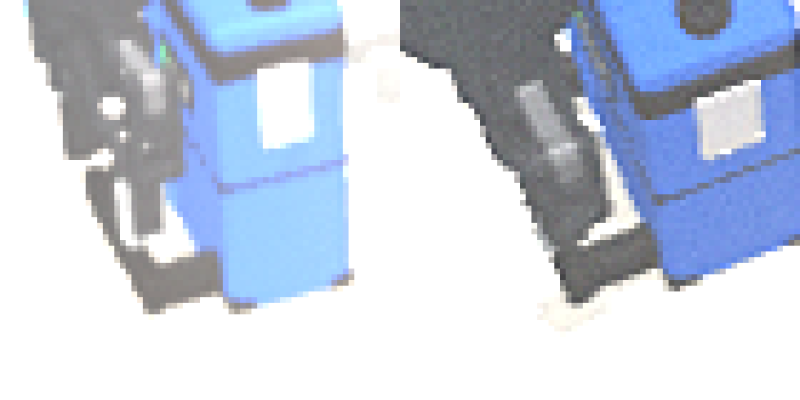

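```bash
python3 - <<'E'
from h import *
D=np.array([.577,-.355]);R=np.array([[.745,-.667],[.667,.745]])
p,e=tri(220+145*.175,180+248*.175,230+145*.175,180+275*.175);print(p,e,R@(p[:2]-D))
p,e=tri(230+150*.175,180+235*.175,240+165*.175,180+250*.175);print(p,e,R@(p[:2]-D))
E
```

```text
[ 0.37444689 -0.23324382  0.05405962] 0.005912134771610188 [-0.23211344 -0.04439457]
[ 0.39389348 -0.25583618  0.05327666] 0.00467422320359992 [-0.20255662 -0.048255  ]
```

```bash
python3 - <<'E'
import cv2
a=cv2.imread('pics/a3_side.png')[205:245,225:275];b=cv2.imread('pics/a3_top.png')[205:245,240:290]
cv2.imwrite('pics/z3b.png',cv2.hconcat([cv2.resize(a,(400,320),interpolation=0),cv2.resize(b,(400,320),interpolation=0)]))
E
```

```text
(no output)
```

View pics/z3b.png

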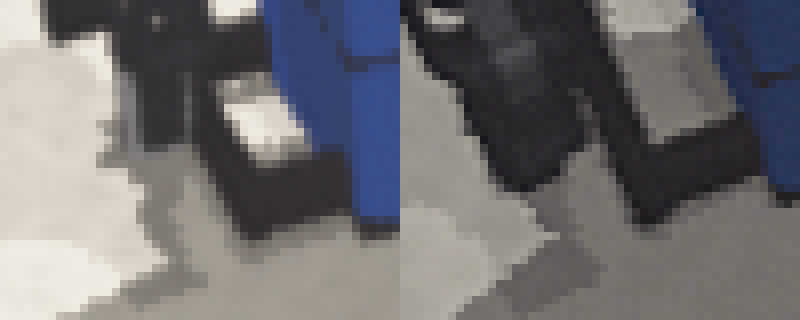

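```bash
python3 - <<'E'
from h import *
T=lambda x,y:(240+x/4.6-.4,120+y/4.6-.4)
S=lambda x,y:(230+x/4.6-.4,145+y/4.6-.4)
for n in('side','top'):
    c,d=ray(n,320,200);print(n,c,d)
for nm,s,t in [('boxbase32,-60',(280,385),(330,465)),('boxbase-32,-60',(188,408),(222,507)),('bar right top',(118,395),(138,500)),('bar left',(68,297),(68,338)),
  ('boxtop nearR',(277,170),(322,292)),('nearL',(172,200),(188,348)),('farL',(112,95),(107,150)),('stopR',(497,270),(583,325)),('stopbackR',(541,265),(637,300)),('oiler tip',(573,290),(693,433)),('oiler base',(575,440),(680,550))]:
    print(nm,*tri(*S(*s),*T(*t)))
E
```

```text
side [-0.38487656 -0.67356459  0.68921893] [ 0.80046566  0.24757166 -0.54653434]
top [ 0.04698551 -0.4953069   0.79932506] [ 0.49978561  0.17711557 -0.84807267]
boxbase32,-60 [ 0.45570357 -0.32891171  0.00341159] 0.001139887960044912
boxbase-32,-60 [ 0.41512601 -0.28621075  0.00483007] 0.0015310172332445003
bar right top [ 0.40054349 -0.24839963  0.01560572] 0.0017847170968727677
bar left [ 0.47325624 -0.18004381  0.02299148] 0.0025529134882411927
boxtop nearR [ 0.46166278 -0.32782718  0.15002045] 0.002625125082856833
nearL [ 0.41751501 -0.28240854  0.14674974] 0.003773580977140097
farL [ 0.49949177 -0.20932226  0.1572782 ] 0.0016252401987936114
stopR [ 0.54860666 -0.43437542  0.05101376] 0.005241746127286858
stopbackR [ 0.57973815 -0.45523441  0.03982213] 0.004165928848803853
oiler tip [ 0.47558045 -0.49936009  0.097882  ] 0.0009820546439011475
oiler base [ 0.46804897 -0.50919646 -0.00109061] 0.00039918452860983534
```

Request:
drive_tool:
  dp:
    - [0.1, 0, 0]
    - [0.1, 0, 0]
    - [0.1, 0, 0]
    - [0.1, 0, 0]
    - [0.1, 0, 0]
    - [0.1, 0, 0]
    - [0, 0, 0.05]
    - [0, 0, 0.05]
    - [0, 0, 0.05]
    - [0, 0, 0]
  roll: [0, 0, 0, 0, 0, 0, 0, 0, 0, 0]

```text
time_s: 7.6
position: [0.4037, -0.2004, -0.0022]
ee_rot: [[-0.746, 0.666, -0.0], [0.666, 0.746, 0.0], [0.0, -0.0, -1.0]]
ft_force: [0.4, 0.3, -0.1]
grip_width: 0.07
```

```bash
python3 look.py a5;  python3 - <<'E'
import cv2
a=cv2.imread('pics/a5_side.png')[205:245,225:275];b=cv2.imread('pics/a5_top.png')[205:245,240:290]
cv2.imwrite('pics/z5b.png',cv2.hconcat([cv2.resize(a,(400,320),interpolation=0),cv2.resize(b,(400,320),interpolation=0)]))
E
```

```text
time_s 7.6
position [0.4037, -0.2004, -0.0022]
ft_force [0.4355, 0.2641, -0.0906]
dock frame tcp [-0.2322 -0.0004]
```

View pics/z5b.png

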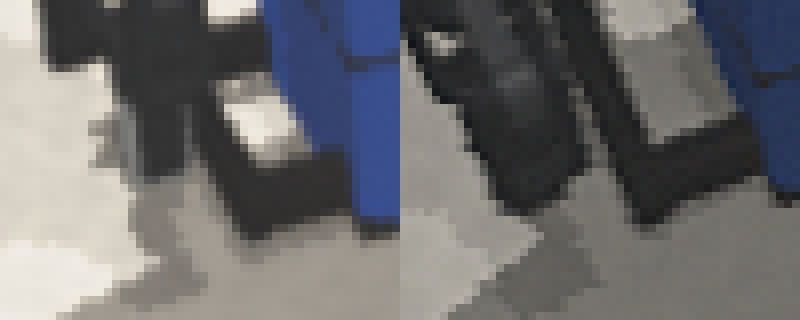

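```bash
python3 - <<'E'
from h import *
D=np.array([.577,-.355]);R=np.array([[.745,-.667],[.667,.745]])
for s,t in [((160,180),(530,210)),((190,183),(560,195)),((130,185),(505,205))]:
  p,e=tri(225+s[0]/8,205+s[1]/8,240+(t[0]-400)/8,205+t[1]/8);print(p,e,R@(p[:2]-D))
# shadow contact: finger shadow
for x in(-.243,-.2322,-.221):
  for y in(-.035,-.05):
    for z in (.007,.03):
      w=np.r_[R.T@np.array([x,y])+D,z]; print(x,y,z,((proj('side',w)-[225,205])*8).round(),((proj('top',w)-[240,205])*8+[400,0]).round())
E
```

```text
[ 0.37321185 -0.23268903  0.04132435] 0.00386871157320682 [-0.23340359 -0.04480502]
[ 0.38372446 -0.23678954  0.03366908] 0.005531818736398443 [-0.22283665 -0.04084799]
[ 0.37434705 -0.22223687  0.03576213] 0.0010388726901544682 [-0.23952945 -0.03626099]
-0.243 -0.035 0.007 [125. 255.] [509. 254.]
-0.243 -0.035 0.03 [119. 200.] [497. 216.]
-0.243 -0.05 0.007 [142. 279.] [531. 295.]
-0.243 -0.05 0.03 [136. 224.] [519. 259.]
-0.2322 -0.035 0.007 [156. 245.] [544. 237.]
-0.2322 -0.035 0.03 [149. 190.] [532. 199.]
-0.2322 -0.05 0.007 [172. 269.] [566. 278.]
-0.2322 -0.05 0.03 [166. 214.] [555. 241.]
-0.221 -0.035 0.007 [187. 235.] [580. 220.]
-0.221 -0.035 0.03 [181. 180.] [569. 182.]
-0.221 -0.05 0.007 [204. 259.] [602. 261.]
-0.221 -0.05 0.03 [198. 204.] [592. 224.]
```

Request:
drive_tool:
  dp:
    - [0, 0, 0.03]
    - [0, 0, 0.03]
    - [0, 0, 0.03]
    - [0, 0, 0.03]
    - [0, 0, 0.03]
    - [0, 0, 0.03]
    - [0, 0, 0.03]
    - [0, 0, 0.02]
    - [0, 0, 0]
    - [0, 0, 0]
  roll: [0, 0, 0, 0, 0, 0, 0, 0, 0, 0]

```text
time_s: 8.7
position: [0.4054, -0.2012, -0.0114]
ee_rot: [[-0.746, 0.666, -0.004], [0.666, 0.746, 0.002], [0.004, -0.001, -1.0]]
ft_force: [0.1, 0.4, 0.7]
grip_width: 0.0698
```

```bash
python3 look.py a6;  python3 - <<'E'
import cv2
a=cv2.imread('pics/a6_side.png')[205:245,225:275];b=cv2.imread('pics/a6_top.png')[205:245,240:290]
cv2.imwrite('pics/z6b.png',cv2.hconcat([cv2.resize(a,(400,320),interpolation=0),cv2.resize(b,(400,320),interpolation=0)]))
E
```

```text
time_s 8.7
position [0.4054, -0.2012, -0.0114]
ft_force [0.0939, 0.4101, 0.7004]
dock frame tcp [-2.305e-01  1.000e-04]
```

View pics/z6b.png

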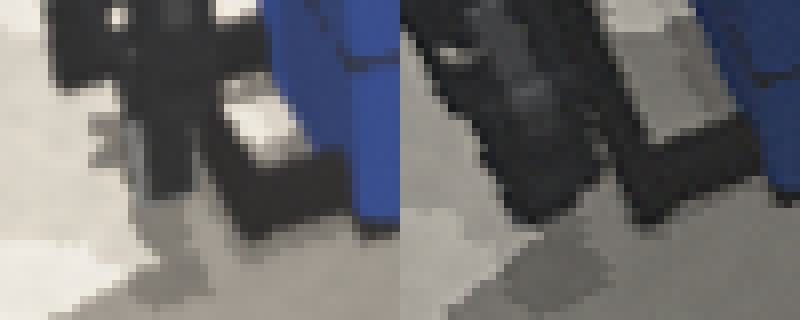

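Request:
drive_tool:
  dp:
    - [0, 0, 0.03]
    - [0, 0, 0.03]
    - [0, 0, 0.03]
    - [0, 0, 0.03]
    - [0, 0, 0.03]
    - [0, 0, 0.03]
    - [0, 0, 0.02]
    - [0, 0, 0]
    - [0, 0, 0]
    - [0, 0, 0]
  roll: [0, 0, 0, 0, 0, 0, 0, 0, 0, 0]

```text
time_s: 9.8
position: [0.4076, -0.2022, -0.0192]
ee_rot: [[-0.746, 0.666, -0.008], [0.666, 0.746, 0.004], [0.009, -0.002, -1.0]]
ft_force: [0.1, 0.2, 0.3]
grip_width: 0.0698
```

```bash
python3 look.py a7;  python3 - <<'E'
import cv2
a=cv2.imread('pics/a7_side.png')[205:245,225:275];b=cv2.imread('pics/a7_top.png')[205:245,240:290]
cv2.imwrite('pics/z7b.png',cv2.hconcat([cv2.resize(a,(400,320),interpolation=0),cv2.resize(b,(400,320),interpolation=0)]))
E
```

```text
time_s 9.8
position [0.4076, -0.2022, -0.0192]
ft_force [0.1348, 0.2022, 0.2986]
dock frame tcp [-0.2281  0.0008]
```

View pics/z7b.png

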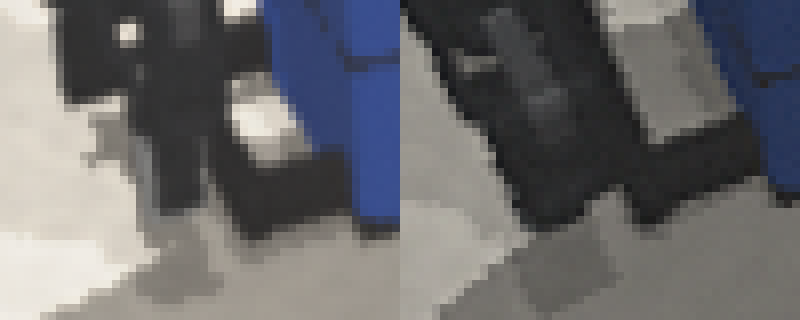

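View pics/a7.png

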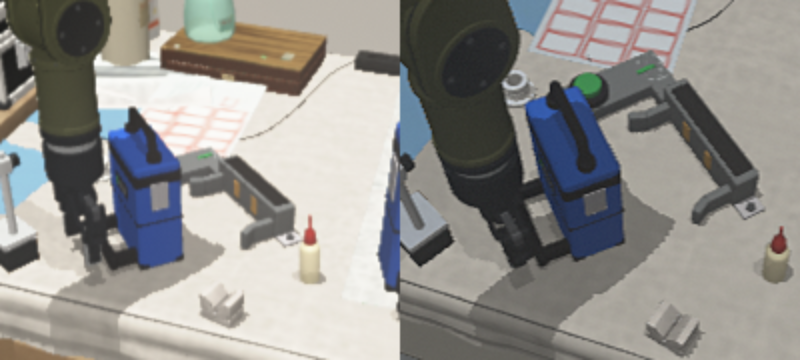

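```bash
python3 - <<'E'
from bench import telemetry
import numpy as np
s=telemetry.get_state(); print(np.round(s['joint_pos'],3),np.round(s['joint_efforts'],2),np.round(s['ee_rot'],4).tolist(),np.round(s['moment'],3))
from h import *
D=np.array([.577,-.355]);R=np.array([[.745,-.667],[.667,.745]])
for s,t in [((180,215),(545,228)),((160,230),(525,230)),((200,210),(600,190))]:
  p,e=tri(225+s[0]/8,205+s[1]/8,240+(t[0]-400)/8,205+t[1]/8);print(p,e,R@(p[:2]-D))
E
```

```text
[ 0.357  0.909  0.006  2.199 -0.129  0.043  1.331] [-0.000e+00 -4.784e+01  1.660e+00 -6.400e-01  0.000e+00  4.000e-02
 -0.000e+00] [[-0.7456, 0.6663, -0.0083], [0.6663, 0.7457, 0.0042], [0.009, -0.0024, -1.0]] [-0.036  0.022  0.007]
[ 0.37701904 -0.23470981  0.02474393] 0.00712438732887028 [-0.22921937 -0.04377111]
[ 0.37865675 -0.22599911  0.01502234] 0.006469654143709996 [-0.23380931 -0.03618928]
[ 0.39690324 -0.23624079  0.01245517] 0.001765105574182825 [-0.21338448 -0.03164893]
```

Request:
drive_tool:
  dp:
    - [-0.06, 0, 0]
    - [-0.06, 0, 0]
    - [-0.06, 0, 0]
    - [-0.06, 0, 0]
    - [-0.06, 0, 0]
    - [-0.06, 0, 0]
    - [-0.06, 0, 0]
    - [-0.06, 0, 0]
    - [-0.06, 0, 0]
    - [-0.06, 0, 0]
  roll: [0, 0, 0, 0, 0, 0, 0, 0, 0, 0]

```text
time_s: 10.9
position: [0.4249, -0.2209, -0.0196]
ee_rot: [[-0.744, 0.668, -0.017], [0.668, 0.744, 0.008], [0.018, -0.006, -1.0]]
ft_force: [-7.7, 2.2, 5.4]
grip_width: 0.0697
```

```bash
python3 look.py a8;  python3 - <<'E'
import cv2
from bench import telemetry
import numpy as np
s=telemetry.get_state(); print(np.round(s['joint_pos'],3))
a=cv2.imread('pics/a8_side.png')[195:235,240:290];b=cv2.imread('pics/a8_top.png')[195:235,255:305]
cv2.imwrite('pics/z8b.png',cv2.hconcat([cv2.resize(a,(400,320),interpolation=0),cv2.resize(b,(400,320),interpolation=0)]))
E
```

```text
time_s 10.9
position [0.4249, -0.2209, -0.0196]
ft_force [-7.7292, 2.235, 5.4055]
dock frame tcp [-0.2028 -0.0015]
[ 0.373  0.915  0.018  2.118 -0.118  0.126  1.341]
```

View pics/z8b.png

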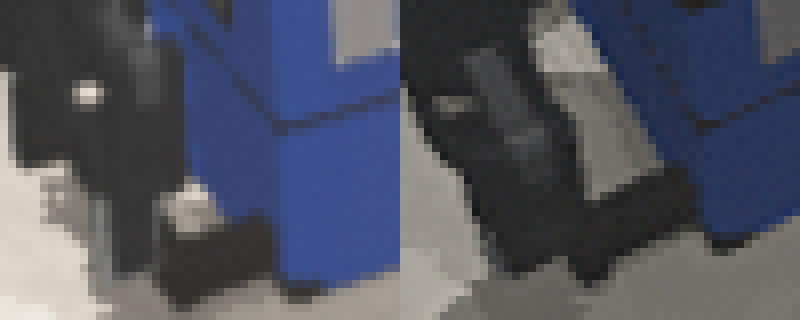

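View pics/a8.png

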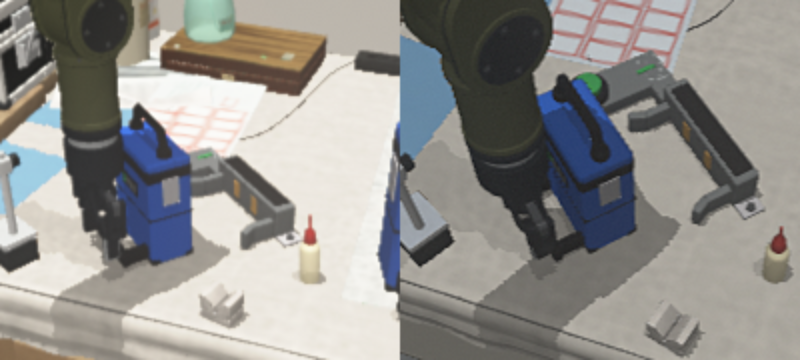

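Request:
drive_tool:
  dp:
    - [-0.03, 0, -0.05]
    - [-0.05, 0, -0.02]
    - [-0.05, 0, 0]
    - [-0.05, 0, 0]
    - [-0.05, 0, 0]
    - [-0.05, 0, 0]
    - [-0.05, 0, 0]
    - [-0.05, 0, 0]
    - [-0.05, 0, 0]
    - [-0.05, 0, 0]
  roll: [0, 0, 0, 0, 0, 0, 0, 0, 0, 0]

```text
time_s: 12.0
position: [0.4481, -0.2383, -0.0162]
ee_rot: [[-0.746, 0.666, -0.008], [0.666, 0.746, 0.004], [0.009, -0.002, -1.0]]
ft_force: [-2.9, 2.1, -0.9]
grip_width: 0.0694
```

```bash
python3 look.py a9;  python3 - <<'E'
import cv2
from bench import telemetry
import numpy as np
s=telemetry.get_state(); print(np.round(s['joint_pos'],3),np.round(s['ee_rot'],3).tolist())
E
```

```text
time_s 12.0
position [0.4481, -0.2383, -0.0162]
ft_force [-2.9417, 2.1214, -0.8819]
dock frame tcp [-0.1739  0.0009]
[ 0.383  0.916  0.026  2.045 -0.11   0.19   1.349] [[-0.745, 0.666, -0.007], [0.666, 0.746, 0.003], [0.008, -0.002, -1.0]]
```

View pics/a9.png

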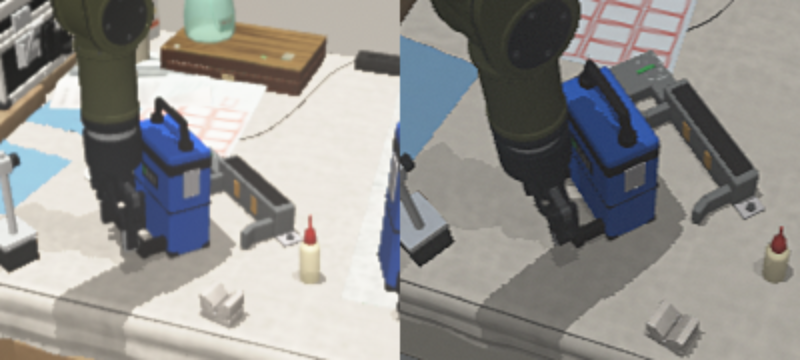

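```bash
cat > zoom.py <<'E'
import sys,cv2
n,x,y=sys.argv[1],int(sys.argv[2]),int(sys.argv[3])
a=cv2.imread(f'pics/{n}_top.png')[y:y+100,x:x+130]
cv2.imwrite(f'pics/zz{n}.png',cv2.resize(a,(780,600),interpolation=3))
E
python3 zoom.py a9 260 125
```

```text
(no output)
```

View pics/zza9.png

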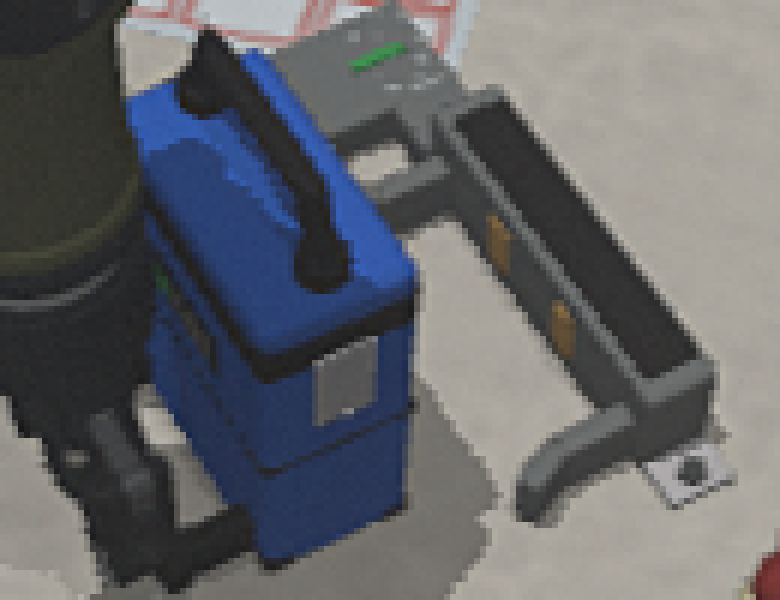

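```bash
python3 - <<'E'
from h import *
np.set_printoptions(precision=4,suppress=True)
D=np.array([.577,-.355]);R=np.array([[.745,-.667],[.667,.745]])
f=lambda x,y,z:R@(onz('top',260+x/6-.4,125+y/6-.4,z)[:2]-D)
for n,x,y,z in [('baseR+',408,508,.0),('baseR-',265,563,0),('top+R',415,268,.155),('top-R',265,352,.155),('top+L',262,50,.155),('top-L',135,100,.155),
 ('guideR tip top inner',522,475,.03),('guideR tip bottom outer',540,522,0),('guideL',375,200,.03),('stopR in',640,385,.05),('stopL in',440,120,.05),('backR',712,360,.05),('backL',503,92,.05)]:
    print(n,f(x,y,z))
E
```

```text
baseR+ [-0.0586 -0.0513]
baseR- [-0.1201 -0.0454]
top+R [-0.0559 -0.0483]
top-R [-0.1172 -0.0538]
top+L [-0.0553  0.0648]
top-L [-0.1063  0.0662]
guideR tip top inner [-0.0219 -0.0754]
guideR tip bottom outer [-0.0161 -0.0828]
guideL [-0.0053  0.07  ]
stopR in [ 0.0319 -0.073 ]
stopL in [0.0313 0.0796]
backR [ 0.0627 -0.0769]
backL [0.062  0.0798]
```

Request:
drive_tool:
  dp:
    - [-0.05, -0.02, 0]
    - [-0.05, -0.02, 0]
    - [-0.05, -0.02, 0]
    - [-0.05, -0.02, 0]
    - [-0.05, -0.02, 0]
    - [-0.05, -0.02, 0]
    - [-0.05, -0.02, 0]
    - [-0.05, -0.02, 0]
    - [-0.05, 0, 0]
    - [-0.05, 0, 0]
  roll: [0, 0, 0, 0, 0, 0, 0, 0, 0, 0]

```text
time_s: 13.1
position: [0.461, -0.2612, -0.0164]
ee_rot: [[-0.745, 0.667, -0.009], [0.667, 0.745, 0.004], [0.009, -0.003, -1.0]]
ft_force: [-2.1, 3.1, -0.7]
grip_width: 0.0699
```

```bash
python3 look.py b1; python3 zoom.py b1 260 125
```

```text
time_s 13.1
position [0.461, -0.2612, -0.0164]
ft_force [-2.1374, 3.1209, -0.6846]
dock frame tcp [-0.149  -0.0075]
```

View pics/zzb1.png

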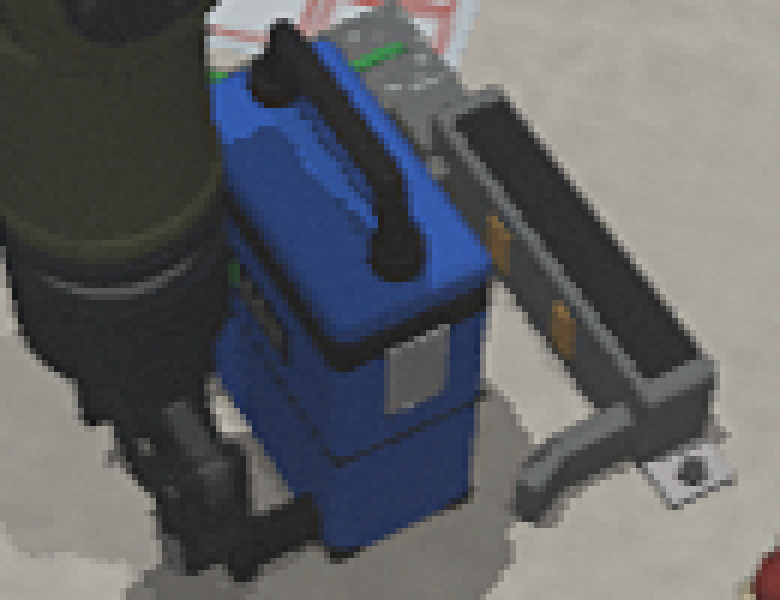

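```bash
cat > boxm.py <<'E'
from h import *
np.set_printoptions(precision=4,suppress=True)
D=np.array([.577,-.355]);R=np.array([[.745,-.667],[.667,.745]])
f=lambda x,y,z:R@(onz('top',260+x/6-.4,125+y/6-.4,z)[:2]-D)
E
python3 - <<'E'
from boxm import *
for n,x,y,z in [('baseR+',472,496,.0),('baseR-',335,553,0),('top+R',490,262,.155),('top-R',340,342,.155),('top+L',325,42,.155),('top-L',213,92,.155)]:
    print(n,f(x,y,z))
E
```

```text
baseR+ [-0.0335 -0.0591]
baseR- [-0.094 -0.055]
top+R [-0.0322 -0.0587]
top-R [-0.0933 -0.0626]
top+L [-0.0334  0.0569]
top-L [-0.0801  0.0558]
```

Request:
drive_tool:
  dp:
    - [-0.08, 0.01, 0]
    - [-0.08, 0.01, 0]
    - [-0.08, 0.01, 0]
    - [-0.08, 0, 0]
    - [-0.08, 0, 0]
    - [-0.08, 0, 0]
    - [-0.08, 0, 0]
    - [-0.08, 0, 0]
    - [-0.08, 0, 0]
    - [-0.08, 0, 0]
  roll: [0, 0, 0, 0, 0, 0, 0, 0, 0, 0]

```text
time_s: 14.2
position: [0.4923, -0.2866, -0.0168]
ee_rot: [[-0.746, 0.666, -0.008], [0.666, 0.746, 0.004], [0.009, -0.002, -1.0]]
ft_force: [-2.7, 2.9, -2.2]
grip_width: 0.0698
```

```bash
python3 look.py b2; python3 zoom.py b2 270 115
```

```text
time_s 14.2
position [0.4923, -0.2866, -0.0168]
ft_force [-2.6599, 2.886, -2.1567]
dock frame tcp [-0.1087 -0.0055]
```

View pics/zzb2.png

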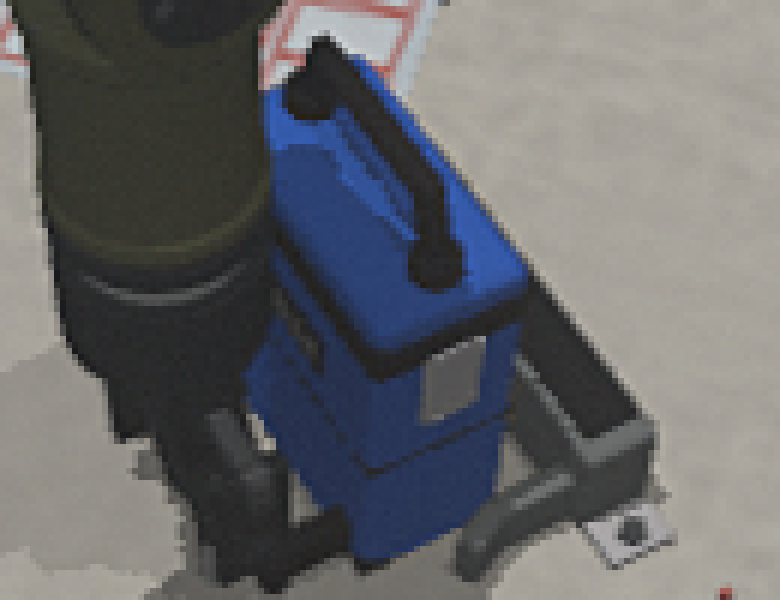

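Request:
drive_tool:
  dp:
    - [-0.05, 0, 0]
    - [-0.05, 0, 0]
    - [-0.05, 0, 0]
    - [-0.05, 0, 0]
    - [-0.05, 0, 0]
    - [-0.05, 0, 0]
    - [-0.05, 0, 0]
    - [-0.05, 0, 0]
    - [-0.03, 0, 0]
    - [-0.02, 0, 0]
  roll: [0, 0, 0, 0, 0, 0, 0, 0, 0, 0]

```text
time_s: 15.3
position: [0.5089, -0.3015, -0.017]
ee_rot: [[-0.746, 0.666, -0.008], [0.666, 0.746, 0.004], [0.009, -0.002, -1.0]]
ft_force: [-2.7, 2.3, -1.1]
grip_width: 0.0704
```

```bash
python3 look.py b3; python3 zoom.py b3 270 115
```

```text
time_s 15.3
position [0.5089, -0.3015, -0.017]
ft_force [-2.7179, 2.3096, -1.1112]
dock frame tcp [-0.0864 -0.0056]
```

View pics/zzb3.png

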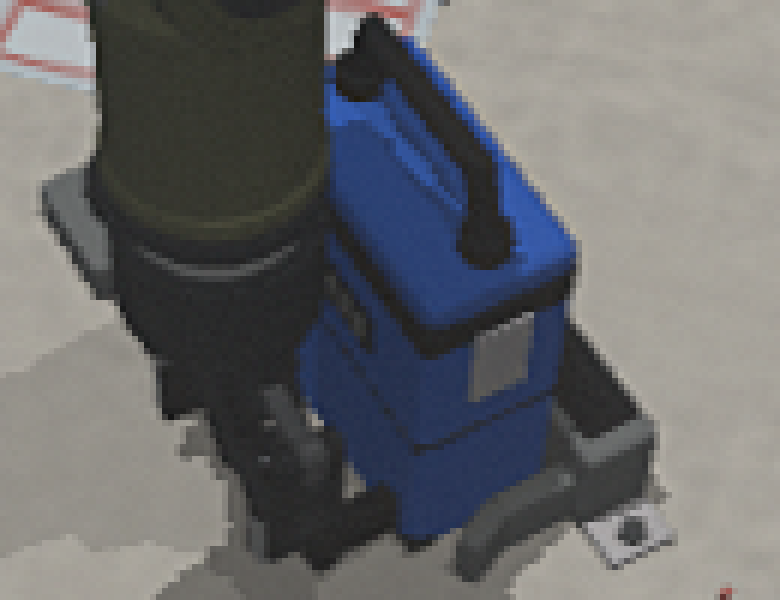

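Request:
drive_tool:
  dp:
    - [-0.02, 0, 0]
    - [-0.02, 0, 0]
    - [-0.02, 0, 0]
    - [-0.02, 0, 0]
    - [-0.02, 0, 0]
    - [0, 0, 0]
    - [0, 0, 0]
    - [0, 0, 0]
    - [0, 0, 0]
    - [0, 0, 0]
  roll: [0, 0, 0, 0, 0, 0, 0, 0, 0, 0]

```text
time_s: 16.4
position: [0.5096, -0.3023, -0.0179]
ee_rot: [[-0.746, 0.666, -0.014], [0.666, 0.746, 0.008], [0.016, -0.003, -1.0]]
ft_force: [-6.0, 6.2, -1.3]
grip_width: 0.0701
```

Request:
drive_tool:
  dp:
    - [-0.02, 0, 0]
    - [-0.02, 0, 0]
    - [-0.02, 0, 0]
    - [-0.02, 0, 0]
    - [-0.02, 0, 0]
    - [0, 0, 0]
    - [0, 0, 0]
    - [0, 0, 0]
    - [0, 0, 0]
    - [0, 0, 0]
  roll: [0, 0, 0, 0, 0, 0, 0, 0, 0, 0]

```text
time_s: 17.4
position: [0.5094, -0.3022, -0.0185]
ee_rot: [[-0.746, 0.666, -0.022], [0.665, 0.746, 0.014], [0.026, -0.004, -1.0]]
ft_force: [-11.2, 10.3, 2.6]
grip_width: 0.0699
```

```bash
python3 look.py b4; python3 zoom.py b4 270 115
```

```text
time_s 17.4
position [0.5094, -0.3022, -0.0185]
ft_force [-11.1746, 10.2516, 2.5737]
dock frame tcp [-0.0856 -0.0057]
```

View pics/zzb4.png

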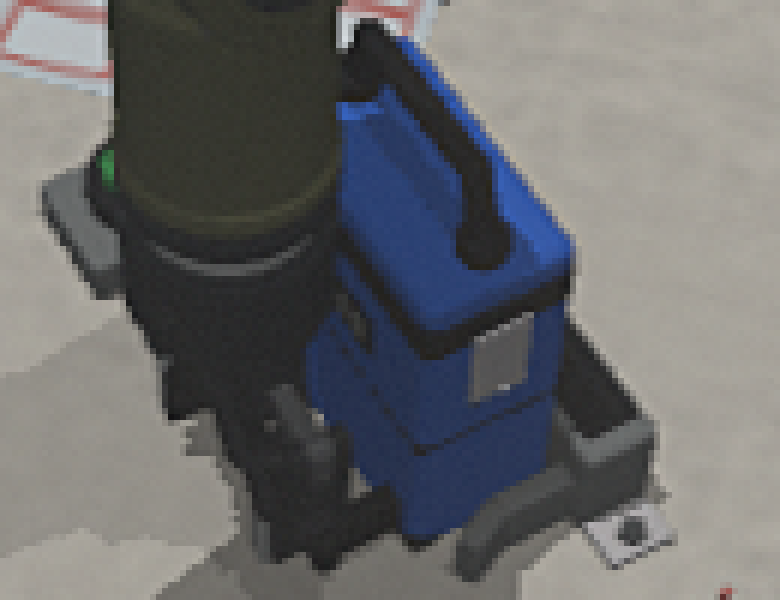

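View pics/b4_side.png

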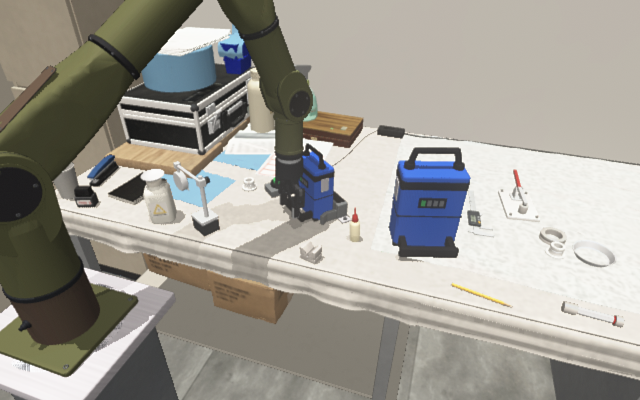

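```bash
python3 - <<'E'
from boxm import *
f=lambda x,y,z:R@(onz('top',270+x/6-.4,115+y/6-.4,z)[:2]-D)
for n,x,y,z in [('baseR-',415,545,0),('top+R',575,243,.155),('top-R',425,328,.155),('top+L',405,38,.155),('stopbackR',655,425,.05)]:
    print(n,f(x,y,z))
E
```

```text
baseR- [-0.0299 -0.0552]
top+R [ 0.0301 -0.0542]
top-R [-0.035  -0.0601]
top+L [0.0274 0.059 ]
stopbackR [ 0.0624 -0.0795]
```

Request:
drive_tool:
  dp:
    - [0.05, 0, 0]
    - [0.1, 0, 0]
    - [0.15, 0, 0]
    - [0.2, 0, 0]
    - [0.2, 0, -0.1]
    - [0.1, 0, -0.3]
    - [0, 0, -0.5]
    - [0, 0, -0.6]
    - [0, 0, -0.6]
    - [0, 0, -0.6]
  roll: [0, 0, 0, 0, 0, 0, 0, 0, 0, 0]

```text
time_s: 18.5
position: [0.4884, -0.2826, 0.1212]
ee_rot: [[-0.745, 0.667, -0.005], [0.667, 0.745, 0.002], [0.006, -0.002, -1.0]]
ft_force: [0.8, 0.2, 1.0]
grip_width: 0.0698
```

Request:
drive_tool:
  dp:
    - [0, 0, -0.6]
    - [0, 0, -0.6]
    - [0, 0, -0.6]
    - [0, 0, -0.6]
    - [0, 0, -0.5]
    - [0, 0, 0]
    - [0, 0, 0]
    - [0, 0, 0]
    - [0, 0, 0]
    - [0, 0, 0]
  roll: [0, 0, 0, 0, 0, 0, 0, 0, 0, 0]
  claw: 0

```text
time_s: 19.5
position: [0.4883, -0.2824, 0.2625]
ee_rot: [[-0.746, 0.666, -0.01], [0.666, 0.746, 0.005], [0.011, -0.003, -1.0]]
ft_force: [0.1, -0.3, -0.2]
grip_width: -0.0002
```

```bash
python3 look.py c1; python3 zoom.py c1 270 110
```

```text
time_s 19.5
position [0.4883, -0.2824, 0.2625]
ft_force [0.1431, -0.2726, -0.2066]
dock frame tcp [-0.1145 -0.005 ]
```

View pics/zzc1.png

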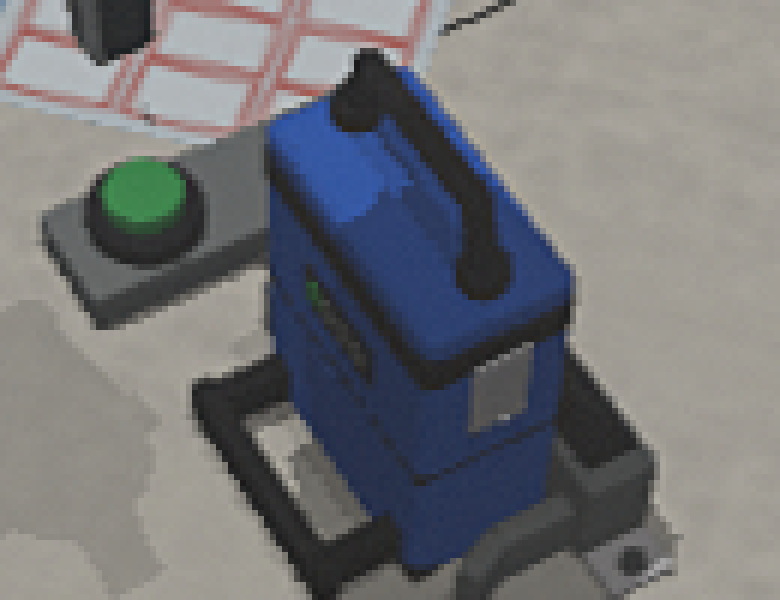

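View pics/c1_side.png

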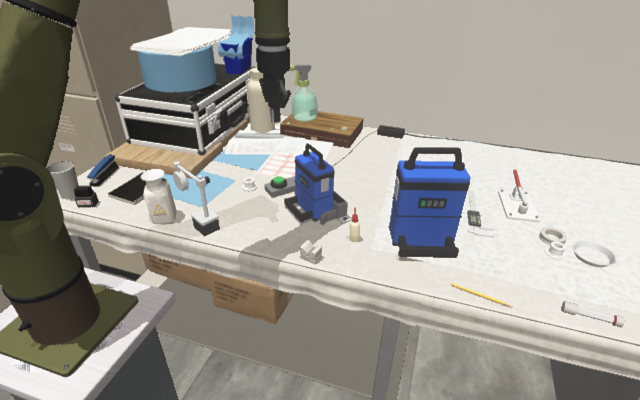

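```bash
python3 - <<'E'
import cv2,numpy as np
from boxm import *
for n in('top','side'):
    im=cv2.imread(f'pics/c1_{n}.png');h=cv2.cvtColor(im,cv2.COLOR_BGR2HSV)
    m=cv2.inRange(h,(45,110,40),(80,255,255));N,l,s,c=cv2.connectedComponentsWithStats(m)
    for i in range(1,N):
        if s[i,4]>15: print(n,s[i],c[i])
a=cv2.imread('pics/c1_side.png')[165:235,255:355]
cv2.imwrite('pics/zs.png',cv2.resize(a,(800,560),interpolation=3))
f=lambda x,y,z:R@(onz('top',270+x/6-.4,110+y/6-.4,z)[:2]-D)
for n,x,y,z in [('baseR-',415,572,0),('top+R',573,272,.155),('top-R',425,358,.155),('top+L',408,68,.155),('barL',195,388,.03),('barR',316,580,.03),('stopbackR',655,455,.05),('armFL',42,222,.022),('armFR',98,312,.022)]:
    print(n,f(x,y,z))
E
```

```text
top [287 137  14  10 113] [293.3628 141.5575]
top [475 219   6   4  16] [477.875  220.3125]
side [273 177  11   6  50] [278.14 179.56]
side [421 201   4   5  18] [422.6667 203.1667]
baseR- [-0.0291 -0.054 ]
top+R [ 0.0297 -0.0534]
top-R [-0.035  -0.0601]
top+L [0.0284 0.0585]
barL [-0.0725  0.0501]
barR [-0.0745 -0.0535]
stopbackR [ 0.0624 -0.0795]
armFL [-0.0863  0.1653]
armFR [-0.0872  0.11  ]
```

View pics/zs.png

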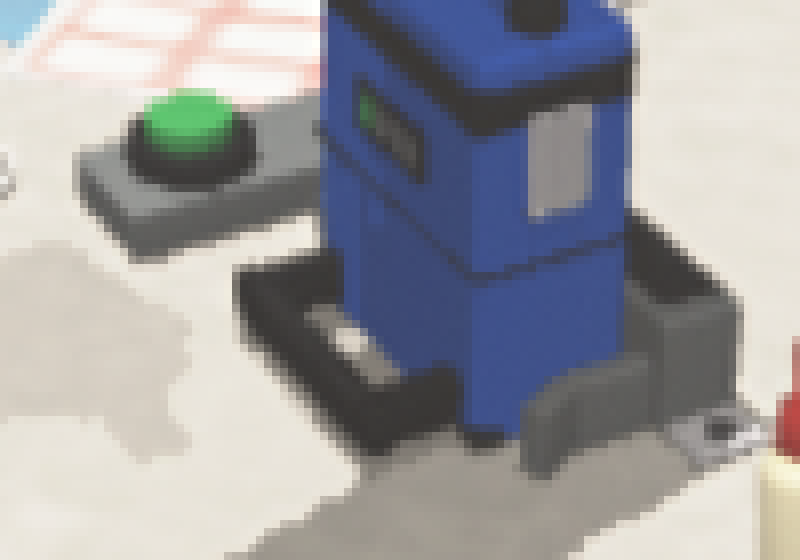

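```bash
python3 - <<'E'
from boxm import *
p,e=tri(255+188/8-.4,165+112/8-.4,270+143/6-.4,110+190/6-.4);print(p,e,R@(p[:2]-D))
p,e=tri(278.1,179.6,293.4,141.6);print(p,e,R@(p[:2]-D))
for z in(.035,.04,.045): print(onz('top',293.4,141.4,z),onz('side',278.3,178.7,z))
from bench import telemetry
s=telemetry.get_state();print(s['position'],np.round(s['joint_pos'],3))
print('fingertip',proj('side',s['position']),proj('top',s['position']))
E
```

```text
[ 0.6402 -0.2162  0.0396] 0.0017572041794369528 [-0.0454  0.1456]
[ 0.6439 -0.2144  0.0336] 0.0018653490567938752 [-0.044   0.1493]
[ 0.643  -0.2138  0.035 ] [ 0.6474 -0.2147  0.035 ]
[ 0.6391 -0.2157  0.04  ] [ 0.6395 -0.2182  0.04  ]
[ 0.6352 -0.2175  0.045 ] [ 0.6316 -0.2217  0.045 ]
[ 0.4885 -0.2825  0.2627] [ 0.381  0.536  0.102  1.665 -0.064  0.955  1.348]
fingertip [275.1623 134.5693] [290.1516 130.2173]
```

```bash
python3 - <<'E'
import cv2
a=cv2.imread('pics/c1_side.png')[60:130,240:310];b=cv2.imread('pics/c1_top.png')[60:130,240:310]
cv2.imwrite('pics/zf.png',cv2.hconcat([cv2.resize(a,(400,400)),cv2.resize(b,(400,400))]))
E
```

```text
(no output)
```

View pics/zf.png

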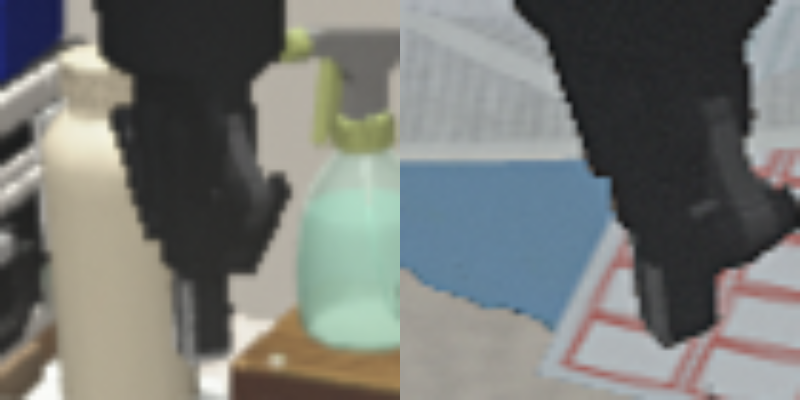

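```bash
python3 - <<'E'
from boxm import *
p,e=tri(240+205*.175,60+353*.175,240+270*.175,60+338*.175);print(p,e)
for z in(.2627,.28,.29,.30): print(z,proj('side',[.4885,-.2825,z]),proj('top',[.4885,-.2825,z]))
q=np.array([.640,-.2165])-[.4885,-.2825]
Rt=np.array([[-.746,.666],[.666,.746]]); print(Rt.T@q/.05)
E
```

```text
[ 0.4809 -0.2862  0.3002] 0.006019448650387743
0.2627 [275.17   134.5641] [290.1619 130.2122]
0.28 [274.8526 128.0952] [289.467  123.6299]
0.29 [274.6663 124.2988] [289.0518 119.6965]
0.3 [274.478  120.4596] [288.6261 115.6646]
[-1.3813  3.0027]
```

Request:
drive_tool:
  dp:
    - [-0.2, 0.4, 0]
    - [-0.2, 0.5, 0]
    - [-0.2, 0.5, 0]
    - [-0.2, 0.5, 0]
    - [-0.2, 0.5, 0]
    - [-0.2, 0.4, 0]
    - [-0.18, 0.2, 0]
    - [0, 0, 0]
    - [0, 0, 0]
    - [0, 0, 0]
  roll: [0, 0, 0, 0, 0, 0, 0, 0, 0, 0]

```text
time_s: 20.6
position: [0.639, -0.2176, 0.2623]
ee_rot: [[-0.745, 0.667, -0.009], [0.667, 0.745, 0.004], [0.01, -0.004, -1.0]]
ft_force: [0.2, 0.8, 0.1]
grip_width: 0.0001
```

Request:
drive_tool:
  dp:
    - [0, 0, 0.4]
    - [0, 0, 0.5]
    - [0, 0, 0.5]
    - [0, 0, 0.5]
    - [0, 0, 0.5]
    - [0, 0, 0.5]
    - [0, 0, 0.4]
    - [0, 0, 0.2]
    - [0, 0, 0]
    - [0, 0, 0]
  roll: [0, 0, 0, 0, 0, 0, 0, 0, 0, 0]

```text
time_s: 21.6
position: [0.6391, -0.2166, 0.0883]
ee_rot: [[-0.745, 0.667, -0.007], [0.667, 0.745, 0.004], [0.008, -0.002, -1.0]]
ft_force: [-1.2, -1.1, -0.3]
grip_width: -0.0002
```

```bash
python3 look.py d1; python3 zoom.py d1 240 90
```

```text
time_s 21.6
position [0.6391, -0.2166, 0.0883]
ft_force [-1.1682, -1.0797, -0.2569]
dock frame tcp [-0.046   0.1446]
```

View pics/zzd1.png

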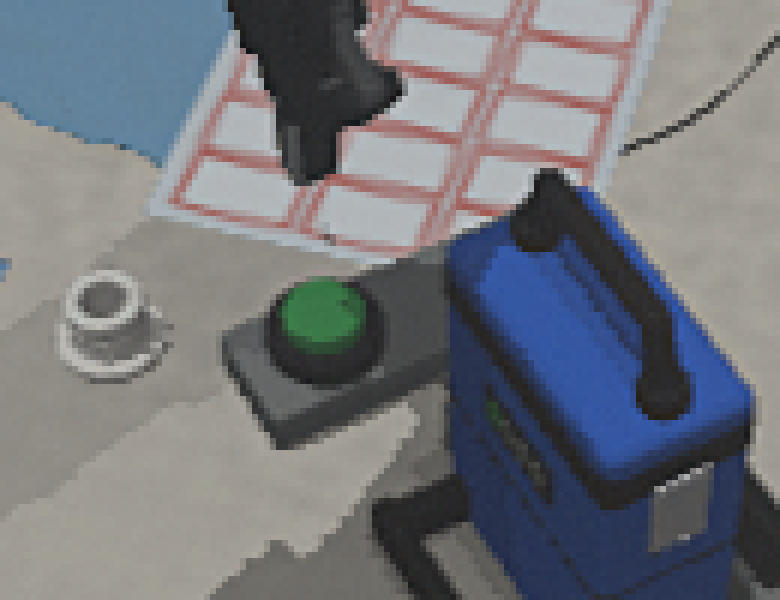

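View pics/d1.png

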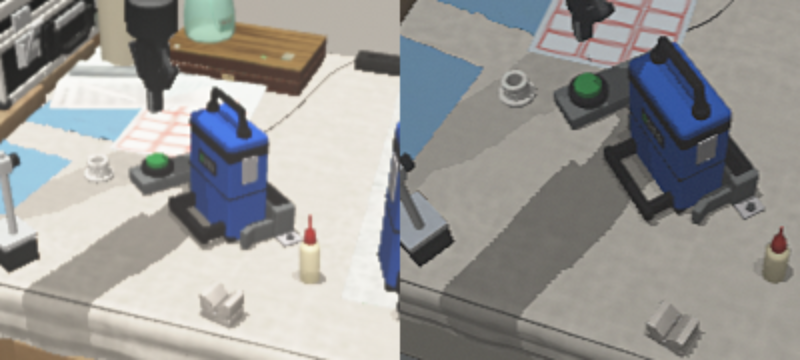

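Request:
drive_tool:
  dp:
    - [0, 0, 0.2]
    - [0, 0, 0.2]
    - [0, 0, 0.2]
    - [0, 0, 0.2]
    - [0, 0, 0.15]
    - [0, 0, 0.15]
    - [0, 0, 0.1]
    - [0, 0, 0]
    - [0, 0, 0]
    - [0, 0, 0]
  roll: [0, 0, 0, 0, 0, 0, 0, 0, 0, 0]

```text
time_s: 22.7
position: [0.6386, -0.2159, 0.0278]
ee_rot: [[-0.746, 0.666, -0.007], [0.666, 0.746, 0.004], [0.008, -0.002, -1.0]]
ft_force: [-1.0, 0.2, 0.5]
grip_width: -0.0
```

```bash
python3 look.py d2; python3 - <<'E'
import cv2
a=cv2.imread('pics/d2_side.png')[130:200,245:315];b=cv2.imread('pics/d2_top.png')[90:160,255:325]
cv2.imwrite('pics/zd2.png',cv2.hconcat([cv2.resize(a,(400,400)),cv2.resize(b,(400,400))]))
E
```

```text
time_s 22.7
position [0.6386, -0.2159, 0.0278]
ft_force [-0.9546, 0.2465, 0.4901]
dock frame tcp [-0.0469  0.1447]
```

View pics/zd2.png

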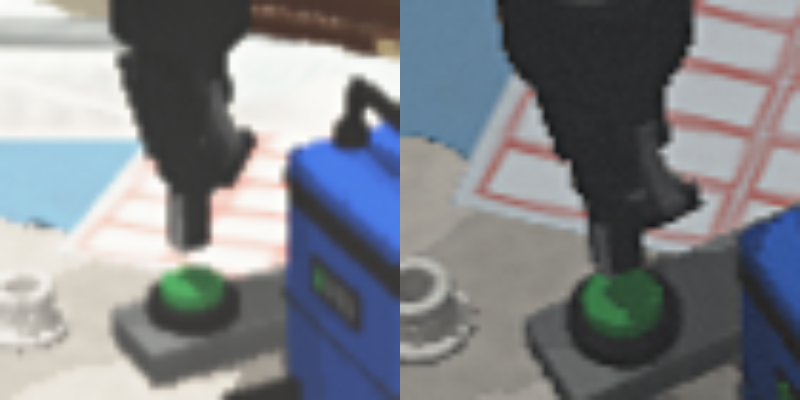

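Request:
drive_tool:
  dp:
    - [0, 0, 0.06]
    - [0, 0, 0.06]
    - [0, 0, 0.06]
    - [0, 0, 0.06]
    - [0, 0, 0.05]
    - [0, 0, 0.03]
    - [0, 0, 0.03]
    - [0, 0, 0.03]
    - [0, 0, 0.02]
    - [0, 0, 0]
  roll: [0, 0, 0, 0, 0, 0, 0, 0, 0, 0]

```text
time_s: 23.8
position: [0.6381, -0.2157, 0.0075]
ee_rot: [[-0.746, 0.666, -0.008], [0.666, 0.746, 0.004], [0.009, -0.002, -1.0]]
ft_force: [-0.2, -0.1, 3.0]
grip_width: 0.0004
```

Contact at 3 N; I press further.

Request:
drive_tool:
  dp:
    - [0, 0, 0.03]
    - [0, 0, 0.03]
    - [0, 0, 0.03]
    - [0, 0, 0.03]
    - [0, 0, 0.03]
    - [0, 0, 0.02]
    - [0, 0, 0.02]
    - [0, 0, 0]
    - [0, 0, 0]
    - [0, 0, 0]
  roll: [0, 0, 0, 0, 0, 0, 0, 0, 0, 0]

```text
time_s: 24.8
position: [0.6383, -0.2157, 0.0032]
ee_rot: [[-0.745, 0.667, -0.007], [0.667, 0.745, 0.004], [0.008, -0.002, -1.0]]
ft_force: [-10.8, 4.8, 36.4]
grip_width: -0.0001
```

```bash
python3 look.py d3; python3 - <<'E'
import cv2
a=cv2.imread('pics/d3_side.png')[130:200,245:315];b=cv2.imread('pics/d3_top.png')[90:160,255:325]
cv2.imwrite('pics/zd3.png',cv2.hconcat([cv2.resize(a,(400,400)),cv2.resize(b,(400,400))]))
E
```

```text
time_s 24.8
position [0.6383, -0.2157, 0.0032]
ft_force [-10.8094, 4.7568, 36.4469]
dock frame tcp [-0.0472  0.1447]
```

View pics/zd3.png

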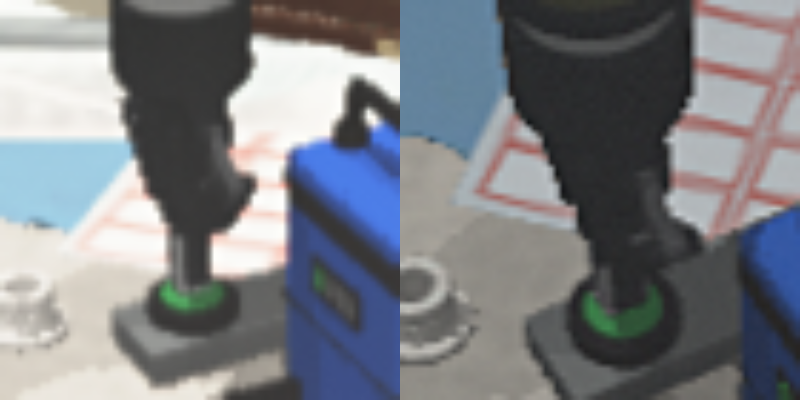

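Tip sits centred on the cap, pushed down into the housing (cap at about (278,182) in the side view). Now retreat straight up.

Request:
drive_tool:
  dp:
    - [0, 0, -0.1]
    - [0, 0, -0.2]
    - [0, 0, -0.4]
    - [0, 0, -0.5]
    - [0, 0, -0.5]
    - [0, 0, -0.5]
    - [0, 0, -0.5]
    - [0, 0, -0.5]
    - [0, 0, -0.5]
    - [0, 0, -0.4]
  roll: [0, 0, 0, 0, 0, 0, 0, 0, 0, 0]

```text
time_s: 25.9
position: [0.6401, -0.2167, 0.2041]
ee_rot: [[-0.746, 0.666, -0.007], [0.666, 0.746, 0.004], [0.008, -0.002, -1.0]]
ft_force: [0.4, 0.4, 0.6]
grip_width: -0.0002
```

Request:
drive_tool:
  dp:
    - [0.2, 0.2, -0.2]
    - [0.3, 0.3, -0.2]
    - [0.3, 0.3, 0]
    - [0.2, 0.2, 0]
    - [0, 0, 0]
    - [0, 0, 0]
    - [0, 0, 0]
    - [0, 0, 0]
    - [0, 0, 0]
    - [0, 0, 0]
  roll: [0, 0, 0, 0, 0, 0, 0, 0, 0, 0]

```text
time_s: 26.9
position: [0.6358, -0.1465, 0.223]
ee_rot: [[-0.745, 0.667, -0.008], [0.667, 0.745, 0.004], [0.009, -0.003, -1.0]]
ft_force: [0.4, 0.7, -0.5]
grip_width: 0.0001
```

```bash
python3 look.py e1; python3 zoom.py e1 270 110; python3 - <<'E'
import cv2,numpy as np
for n in('top','side'):
    A=[cv2.cvtColor(cv2.imread(f'pics/{k}_{n}.png'),cv2.COLOR_BGR2HSV) for k in('c1','e1')]
    for h in A:
        m=cv2.inRange(h,(45,110,40),(80,255,255));N,l,s,c=cv2.connectedComponentsWithStats(m)
        print(n,[(s[i].tolist(),c[i].round(1)) for i in range(1,N) if s[i,4]>30])
E
```

```text
time_s 26.9
position [0.6358, -0.1465, 0.223]
ft_force [0.3761, 0.7435, -0.53]
dock frame tcp [-0.0952  0.1945]
top [([287, 137, 14, 10, 113], array([293.4, 141.6]))]
top [([287, 137, 13, 10, 88], array([293. , 141.6]))]
side [([273, 177, 11, 6, 50], array([278.1, 179.6]))]
side [([273, 178, 10, 4, 33], array([277.4, 179.4]))]
```

View pics/zze1.png

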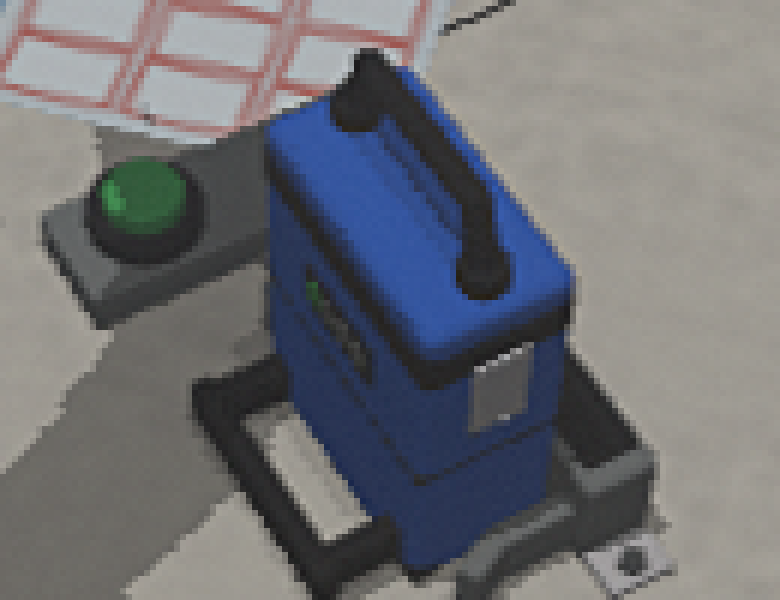

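View pics/e1_side.png

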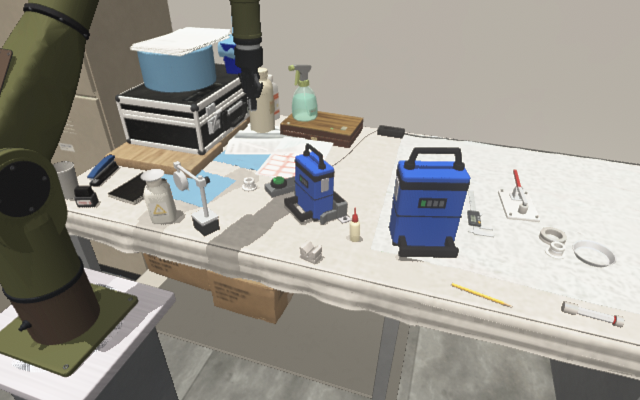

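```bash
python3 -c "
from bench import order; print(order.hand_in())"
```

```text
the job is handed in; nothing more can be done
None
```

I pushed the box by its black bar into the dock with two open fingers. Then I pressed the green button with the shut fingers, withdrew upwards, moved clear and handed the job in at about 27 s of the 53 s allowed. The hand-in gave no verdict.

**Last checks:**
- **Box:** It stands upright and did not move between backing off and hand-in. It stopped hard against the back stop, not moving under about 15 N. By camera its x in the dock frame is about 0 mm, give or take 3 mm, with y within about 3 mm. It is square to about 1–2 degrees.
- **Button:** The fingers sat centred on the cap and pressed it until the force rose to 36 N. The spring alone takes about 4 N, so I took it as fully down. Afterwards the cap appears back at its earlier pixel position, so it is up again.
- **Bystanders and arm:** By eye in the last side picture, the oiler, bush and vee block are where they started. The arm touches nothing, with only about 1 N of force noise.

**Disagreements:**
- **Fingertip height:** The tips stood about 27–35 mm higher in the images than the reported tool position implies. My first push therefore passed over the bar without touching it; I backed off, went lower and tried again.
- **Joint 6 and the table:** On that lower approach joint 6 came to 0.043 rad, close to its 0.04 limit. The fingers probably brushed the table at about 5 N, and I raised them 3–4 mm.
- **Sideways drift:** The box drifted about 9 mm to the left early in the push. I brought it back by pushing diagonally.
- **Dock frame:** My first estimate of the dock frame was off by about 2.5 mm in x and 4 mm in y, judged against the edges of the dock's left arm. The box figures above are corrected for this.

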